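# Lift the split ring out of the detector head

## Task

The detector head of the residue analyser must be opened so that its glass can be cleaned. Take the orange pick from its stand, work its toe under one red end of the split ring and lift the ends out of the groove with it until the ring stays up on both brass rollers, pressing only gently on the sprung glass and the ring. Put the pick back in its stand, then take the ring out with the fingers and lay it flat in the white tray, without pushing the other things about.

Things in the scene. Friction and masses are not known exactly. Their poses are not given: they have to be found in the camera images.
- head: cream and aluminium detector head, fixed, 124 mm across its foot. Origin at the centre of its underside, z up; +x points to the ring's split (sideways across the table). The ring lies on a ledge 45 mm above the origin, concentric. The ledge is missing 45 degrees either side of +x: there the ring's red ends stick out free, 4.5 mm above the glass. The rim in front of them is no higher than the ledge
- window: clear glass disc 80 mm across under the ring, on a stiff wave spring (8 N per mm, gives 4 mm). Origin at the centre of its upper face, 40.5 mm above the head's origin. Fragile: it breaks at over 12 N
- touch_spot (a point): point on the glass in the middle of the ring's split, at x = 30 mm, y = 0 in the head's frame, where the toe can be put down; axes as the head's
- rear_lips (a point): two fixed lips behind the ring (origin between them, 38 mm from the axis at -x of the head, at ledge height; axes as the head's). They cover the ring's outer 3 mm and leave 2.5 mm of play above it: the ring can tip up in front about its far edge by about 0.3 rad, but comes out only when drawn 8 mm or more towards the head's +x and up
- rollers (a point): middle between the two brass rollers that hold the ring down, axes as the head's. They sit 68 degrees either side of the head's +x at the ring's edge, are 8 mm thick and spring outwards; behind them dark housings, 47 to 54 mm from the axis, 63 mm high, the head's highest parts. 5 to 14 N upwards at one lug makes them give way one after the other
- ring: dark steel split ring, 76 mm across, 4 mm thick, 7 mm wide, 50 g. Origin at the centre of its underside, z up, +x through the middle of the 20 mm wide split. It ends in two red lugs, each 13 mm along x (24 to 37 mm from the centre) by 12 mm along y (10 to 22 mm either side). A tongue at -x stops it turning more than 2 degrees. The pick must not bear on it with over 22 N
- end_a (a point): centre of the underside of the lug on the ring's +y side (30.5, 16, 0 mm in the ring's frame), axes as the ring's. Lifted by one lug until that lug is 16 to 20 mm up, the ring has passed both rollers; let down again it stays on them, tilted by about 0.2 rad, the lugs about 14 mm above their first height. Beyond that it binds under the rear lips
- end_b (a point): centre of the underside of the red lug on the ring's -y side (30.5, -16, 0 mm in the ring's frame), axes as the ring's
- pick: pick hanging upright in its stand, 110 g. Orange handle 18 x 18 mm, 5 to 82 mm above the origin, on a 30 x 30 x 5 mm steel collar; origin at the centre of the collar's underside, z up. Below it on the same axis a 5 x 5 mm steel blade ends in a flat toe, 3 mm thick, 7 mm wide (along y), reaching along the pick's +x to 11.5 mm from the axis (9 mm beyond the blade's face)
- clamp (a point): where the blade enters the pick's collar (the pick's origin and axes). How far the blade sticks out is set by a tight clamp and differs: the toe's underside is anything from 55 to 80 mm below this point, not measured, so its depth must be felt
- stand: fixed pick stand, origin at the centre of its underside, z up. Blue fork, top 100 mm up, arms along x from -35 to 28 mm, 16 mm slot between them open to -x, 50 mm over both; column under its +x end. The pick's collar rests on the arms, its origin near x = -10 mm, y = 0, toe to +x along the slot; it lifts straight up out of the slot, toe and all
- tray: fixed white tray, 150 x 150 mm outside, 22 mm high, 4 mm wall and floor, origin at the centre of its underside
- beaker0: glass beaker, 56 mm across, 60 mm high, to be left alone
- beaker1: glass beaker, 56 mm across, 60 mm high, to be left alone
- beaker2: glass beaker, 56 mm across, 60 mm high, to be left alone
- tipbox: red tip box, 100 x 70 x 57 mm, to be left alone
- cuvettes: white rack of yellow cuvettes, 120 x 50 x 52 mm, to be left alone
- driver: screwdriver lying on the bench near the robot, to be left alone
- spacer: brass spacer, an unbroken ring 64 mm across and 6 mm thick, to be left alone
- wash: white bottle with a blue cap, 60 mm across, 150 mm high, to be left alone
Mind the look-alikes: they are no part of the job. There is more than one size of the ring; the job needs the smaller. There is more than one size of the stand; the one meant has the size given above.

How it is judged:
By the outcome, as a careful person would: the job done as asked, in the order asked, and still so for the second after the job is handed in, with the robot touching nothing.
It also fails if it takes over 64 s, if anything falls off the work surface, if the arm or the gripper's body presses on something with over 40 N, if the wrist force passes 120 N, or if a joint passes its speed limit or range.

## Robot

A 6-joint arm with a two-finger parallel gripper is mounted at the origin on the work surface. World frame = base frame: x ahead of the robot, y to its left, z up, the work surface at z = 0. Lengths are in m, angles in rad, forces in N, time in s.
With the tool pointing down it reaches from about 0.375 to 0.975 m from the base axis. Payload 3.8 kg.
Tool frame: the origin (TCP) lies at the very end of the fingers, on their centre line; the grasp point (between the pads) lies bot.grip_point_offset behind it (bot.grip_point_offset is the distance from the TCP to the grasp point, in m); z points along the fingers, y is the line along which they close (so a half turn about z gives the same grasp; the last joint's range is limited). The gripper opens to 85 mm and grips with 20 to 120 N. Pads are 22 mm wide; open, the fingers measure 114 mm over their backs; the gripper's body (76 mm by 85 mm) begins 54 mm behind the grasp point. The pads swing forward as they close: fully open they stand 13 mm farther back than shut.
Start: joints at [-1.17, 0.264, 1.604, -0, 1.274, -0.037], TCP at [0.286, -0.611, 0.231] pointing down, gripper open.
Joint ranges: [-2.63, 2.63], [-0.94, 2.18], [0.31, 2.57], [-1.31, 4.45], [0, 2.66], [-2.55, 2.55]. Speed limits (rad/s): [2.57, 2.57, 3.14, 3.14, 3.14, 3.14].

## Interface

Orientations are given as a rotation vector (axis times angle).
In Python, from workcell import bot, vision gives the robot as it stands.
- The arm moves only by the tool play_rows, never from a script. Its argument "rows" is a list of rows, each an object of numbers: "dx", "dy", "dz": the shift along the tool's x, y, z as a fraction of full scale; "roll": the turn about the tool's z as a fraction of full scale; "fingers": the closure, from 0 (fully open) to 1 (shut). In form: [{"dx": .., "dy": .., "dz": .., "roll": .., "fingers": ..}, ...]. A call has 1 to 20 rows; each row shifts and turns the commanded pose from where the row before left it, along the tool's axes as they then stand; what a row does not reach is not made up. Full scale, the value 1, is 0.04 m for a shift and 4 degrees for a turn. A row lasts 1/12 s, in which the tool goes at most 41.7 mm and 7.16 degrees, less where a joint would pass 70% of its speed; a pose out of reach is approached as far as the arm can. A call with a number of a shift or a turn outside -1 to 1 is refused whole. A call with a gripper value outside its range is refused whole. The fingers move at their own pace and stop on an object; "grip_force" is the grip in N (left out, the last holds). Time passes only in rows, so rows that do not move let the fingers close. It gives the time, the measured TCP pose, the force and the opening at its end, in the units of the state.
- bot.read_state(): the state, without advancing time (a new reading comes with each control period).
- vision.read_camera(name): name is "scene" or "top" or "wrist"; returns a dict with "pixels" (420x560x3 uint8, red, green, blue), "depth" (420x560 float32, m along the optical axis (not along the pixel's ray), 0 where there is no reading), "fx", "fy", "cx", "cy" (pixels), "R" (3x3) and "t" (3): a world point X has camera coordinates R X + t. Camera axes: x right, y down, z forward; pixel columns grow to the right and rows downward; lengths in m; the calibration is good to about 2 mm. A picture is of the moment at which its call begins.
- bot.finish_job(): hands the job in, once; it reports no verdict.
The state is a dict: "time": time; "q": joint angles; "joint_vel": joint speeds; "joint_torque": joint torques, N m; "tool_pos": TCP position; "tcp_rot": TCP orientation; "wrist_force": force on the tool from outside, world axes, zero at the start; "torque": the same for the moment, N m; "width": opening from 0.0 (shut) to 1.0 (fully open).
Only numpy, scipy, OpenCV 4.12 (cv2) and the standard library are available. Lean on these libraries where they do the work, as an engineer would, in place of code of your own. Each camera call takes 0.05 s, during which the arm holds its last target. There are 200 camera calls.

## Working session

There is one attempt and no reset: what is moved stays moved. The work goes in short steps, Python scripts to look and compute and a tool call to move; the robot and the scene stay as the last step left them, time stands still between calls to the robot, and variables do not carry over. Pictures are saved under pics/ and viewed, on a budget of 10 in all, crops included, one or two more only if the job needs it, and the job is handed in when it is done.

Besides the shell and the picture viewer there is one more tool, called after ">>>" by a JSON object that holds its "op" and its "data". play_rows: Moves the arm, as the interface text tells. Its arguments: {"type":"object","properties":{"rows":{"type":"array","items":{"type":"object","properties":{"dx":{"type":"number","minimum":-1,"maximum":1},"dy":{"type":"number","minimum":-1,"maximum":1},"dz":{"type":"number","minimum":-1,"maximum":1},"roll":{"type":"number","minimum":-1,"maximum":1},"fingers":{"type":"number"}}}},"grip_force":{"type":"number"}},"required":["rows"]}

```bash
mkdir -p pics; ls
python3 - <<'E'
from workcell import bot, vision
import cv2,numpy as np
print(bot.read_state(), bot.grip_point_offset)
for n in ("top","scene"):
    c=vision.read_camera(n); cv2.imwrite(f"pics/{n}0.png",c["pixels"][:,:,::-1]); np.savez(f"pics/{n}0.npz",**c)
    print(n,c["fx"],c["cx"],c["cy"],c["R"],c["t"])
E
```

```text
pics
{'time': 0.0, 'q': array([-1.16989823e+00,  2.64734642e-01,  1.60539362e+00,  1.98779531e-05,
        1.27370415e+00, -3.68795468e-02]), 'joint_vel': array([-0.00059706, -0.00179558,  0.00093016, -0.00081917,  0.00061161,
        0.0012597 ]), 'joint_torque': array([ 9.24665692e-04, -5.15108299e+01, -3.67315507e+01,  2.88726305e-04,
        1.28388868e-02,  1.63816651e-05]), 'tool_pos': array([ 0.28587835, -0.61065347,  0.22996391]), 'tcp_rot': array([-3.06448055e+00, -6.81693400e-01,  6.07036308e-04]), 'wrist_force': array([0.24786225, 0.15984342, 0.18581263]), 'torque': array([-0.02413955,  0.02190792,  0.04139193]), 'width': 0.9997839600107408} 0.0187
top 536.4308852132074 283.9493912036783 205.01880375097585 [[ 0.0117562  -0.9999205   0.00455986]
 [-0.99604268 -0.01211212 -0.08804699]
 [ 0.08809522 -0.00350672 -0.99610589]] [-0.00492202  0.57325461  1.35491052]
scene 508.6423457397125 281.7452631687669 211.8662111906147 [[ 0.08521793  0.99619924  0.01802707]
 [ 0.62082066 -0.03893812 -0.78298501]
 [-0.77930714  0.07791594 -0.6217793 ]] [-0.07104949 -0.27095791  1.7453624 ]
```

View pics/top0.png

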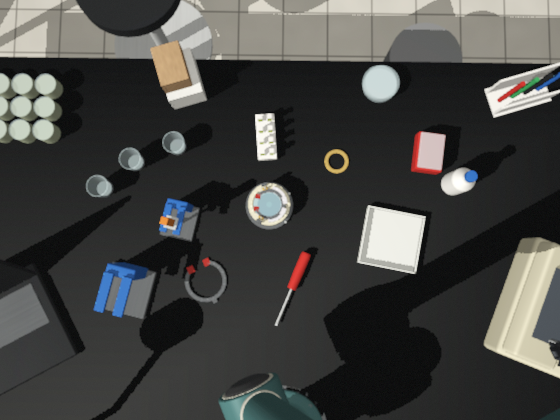

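View pics/scene0.png

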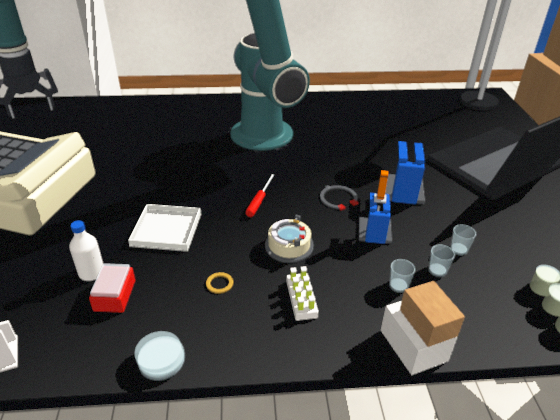

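The top view shows the head at (269,205) with its red lugs to the left (world +y), the pick in the small blue stand at (175,218), the tray at (392,239), and the larger decoy ring and stand on the lower left. Next I'll measure these from depth and colour.

```bash
cat > h.py <<'E'
import numpy as np, cv2
from workcell import bot, vision
def cam(n):
    return vision.read_camera(n)
def load(f): return dict(np.load(f))
def pts(c):
    d=c["depth"]; v,u=np.mgrid[:d.shape[0],:d.shape[1]]
    P=np.stack([(u-c["cx"])/c["fx"]*d,(v-c["cy"])/c["fy"]*d,d],-1)
    W=(P-c["t"])@c["R"]; W[d==0]=np.nan; return W
def ray(c,u,v,z):
    d=np.array([(u-c["cx"])/c["fx"],(v-c["cy"])/c["fy"],1])@c["R"]; o=-c["t"]@c["R"]
    return o+d*(z-o[2])/d[2]
def proj(c,X):
    p=c["R"]@np.asarray(X)+c["t"]; return c["fx"]*p[0]/p[2]+c["cx"],c["fy"]*p[1]/p[2]+c["cy"]
def mask(c,lo,hi):
    h=cv2.cvtColor(c["pixels"],cv2.COLOR_RGB2HSV); return cv2.inRange(h,np.array(lo),np.array(hi))>0
E
python3 - <<'E'
from h import *
c=load("pics/top0.npz"); W=pts(c)
def roi(m,u0,v0,u1,v1):
    k=np.zeros_like(m);k[v0:v1,u0:u1]=m[v0:v1,u0:u1];return k
red=mask(c,(0,150,80),(6,255,255))|mask(c,(174,150,80),(180,255,255))
orange=mask(c,(7,150,120),(20,255,255)); blue=mask(c,(105,150,50),(125,255,255))
for nm,m in (("red",roi(red,240,180,300,230)),("orange",roi(orange,150,190,200,245)),):
    n,l,s,ce=cv2.connectedComponentsWithStats(m.astype('uint8'))
    for i in range(1,n): print(nm,s[i],ce[i],np.nanmedian(W[l==i],0))
def rect(m,z0,z1,nm):
    m=m&(W[...,2]>z0)&(W[...,2]<z1); p=W[m][:,:2]
    r=cv2.minAreaRect((p*1000).astype(np.float32)); print(nm,len(p),r,np.nanmedian(W[m][:,2]))
on=np.ones_like(red)
rect(roi(on,240,175,300,235),.004,.07,"head")
rect(roi(on,240,175,300,235),.053,.075,"housings")
rect(roi(on,350,195,435,280),.015,.03,"tray")
rect(roi(blue,150,190,205,245),.09,.11,"stand")
rect(roi(orange,150,190,205,245),.15,.20,"handle")
rect(roi(blue,85,250,165,325),.09,.2,"bigstand")
rect(roi(on,255,105,280,165),.03,.06,"cuv")
a=cv2.resize(c["pixels"][170:240,235:305],(400,400),interpolation=2); b=cv2.resize(c["pixels"][185:255,145:215],(400,400),interpolation=2)
cv2.imwrite("pics/crop1.png",np.hstack([a,b])[:,:,::-1])
s=load("pics/scene0.npz")
a=cv2.resize(s["pixels"][205:275,255:325],(400,400),interpolation=2); b=cv2.resize(s["pixels"][160:250,345:435],(400,400),interpolation=2)
cv2.imwrite("pics/crop2.png",np.vstack([np.hstack([a,b])])[:,:,::-1])
E
```

```text
red [256 194   4   4  12] [257.25       195.91666667] [0.59347018 0.07048073 0.04844216]
red [254 207   4   3   9] [255.44444444 207.88888889] [0.56273722 0.07473023 0.04817919]
orange [159 216  10   9  62] [163.40322581 220.25806452] [0.52203215 0.27604563 0.18060351]
orange [170 225   1   1   1] [170. 225.] [0.51253591 0.26832818 0.14490325]
head 1780 ((576.2333984375, 39.56883239746094), (154.7523956298828, 154.48265075683594), 0.9497506022453308) 0.041745952274733975
housings 123 ((575.2225341796875, 35.95388412475586), (100.90440368652344, 78.05162048339844), 0.9412418007850647) 0.055693271413406
tray 383 ((488.2049255371094, -274.5704040527344), (151.04898071289062, 149.8240966796875), 79.29386138916016) 0.020357018199466226
stand 342 ((536.4349975585938, 271.85516357421875), (51.784278869628906, 79.8953857421875), 78.34030151367188) 0.09797533499951015
handle 60 ((521.4301147460938, 276.4859619140625), (19.055526733398438, 16.55712127685547), 77.58631896972656) 0.1806880782488361
bigstand 1155 ((359.8939208984375, 397.1128845214844), (71.5373764038086, 112.64338684082031), 77.26331329345703) 0.13384261273261175
cuv 228 ((753.01123046875, 52.771141052246094), (103.57791900634766, 35.77774429321289), 4.252053737640381) 0.05021770373871988
```

View pics/crop1.png

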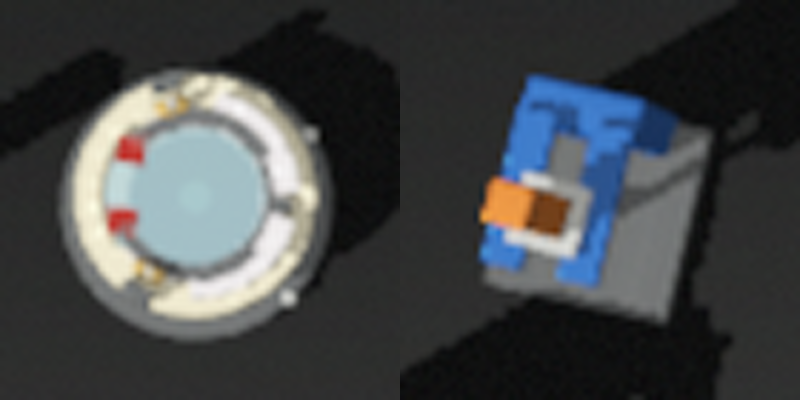

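Crop: lugs at (130,150) and (122,222), so the split faces world +y (head yaw about 82°). The pick's toe points along stand +x (yaw about -11°), nearly towards end_b (the far lug). I'll grip the handle closing along the pick's x.

>>> {"op": "play_rows", "data": {"rows": [{"dx": 0.64, "dy": -0.76, "fingers": 0}, {"dx": 0.64, "dy": -0.76, "fingers": 0}, {"dx": 0.64, "dy": -0.76, "fingers": 0}, {"dx": 0.64, "dy": -0.76, "fingers": 0}, {"dx": 0.64, "dy": -0.76, "fingers": 0}, {"dx": 0.64, "dy": -0.76, "fingers": 0}, {"dx": 0.64, "dy": -0.76, "fingers": 0}, {"dx": 0.64, "dy": -0.76, "fingers": 0}, {"dx": 0.64, "dy": -0.76, "fingers": 0}, {"dx": 0.64, "dy": -0.76, "fingers": 0}, {"dx": 0.64, "dy": -0.76, "fingers": 0}, {"dx": 0.64, "dy": -0.76, "fingers": 0}, {"dx": 0.64, "dy": -0.76, "fingers": 0}, {"dx": 0.64, "dy": -0.76, "fingers": 0}, {"dx": 0.64, "dy": -0.76, "fingers": 0}, {"dx": 0.64, "dy": -0.76, "fingers": 0}, {"fingers": 0}]}}

```text
validation failed for argument at $.ro...
```

>>> {"op": "play_rows", "data": {"rows": [{"dx": 0.64, "dy": -0.76, "dz": 0, "roll": 0, "fingers": 0}, {"dx": 0.64, "dy": -0.76, "dz": 0, "roll": 0, "fingers": 0}]}}

```text
time: 0.27
tool_pos: [0.3061, -0.5346, 0.2297]
tcp_rot: [-3.066, -0.678, 0.001]
wrist_force: [0.4, 0.3, 1.0]
width: 1.0
```

>>> {"op": "play_rows", "data": {"rows": [{"dx": 0.76, "dy": -0.64, "dz": -0.11, "roll": 0, "fingers": 0}, {"dx": 0.76, "dy": -0.64, "dz": -0.11, "roll": 0, "fingers": 0}, {"dx": 0.76, "dy": -0.64, "dz": -0.11, "roll": 0, "fingers": 0}, {"dx": 0.76, "dy": -0.64, "dz": -0.11, "roll": 0, "fingers": 0}, {"dx": 0.76, "dy": -0.64, "dz": -0.11, "roll": 0, "fingers": 0}, {"dx": 0.76, "dy": -0.64, "dz": -0.11, "roll": 0, "fingers": 0}, {"dx": 0.76, "dy": -0.64, "dz": -0.11, "roll": 0, "fingers": 0}, {"dx": 0.76, "dy": -0.64, "dz": -0.11, "roll": 0, "fingers": 0}, {"dx": 0.76, "dy": -0.64, "dz": -0.11, "roll": 0, "fingers": 0}, {"dx": 0.76, "dy": -0.64, "dz": -0.11, "roll": 0, "fingers": 0}, {"dx": 0.76, "dy": -0.64, "dz": -0.11, "roll": 0, "fingers": 0}, {"dx": 0.76, "dy": -0.64, "dz": -0.11, "roll": 0, "fingers": 0}, {"dx": 0.76, "dy": -0.64, "dz": -0.11, "roll": 0, "fingers": 0}, {"dx": 0.76, "dy": -0.64, "dz": -0.11, "roll": 0, "fingers": 0}, {"dx": 0.76, "dy": -0.64, "dz": -0.11, "roll": 0, "fingers": 0}, {"dx": 0.76, "dy": -0.64, "dz": -0.11, "roll": 0, "fingers": 0}, {"dx": 0, "dy": 0, "dz": 0, "roll": -1, "fingers": 0}, {"dx": 0, "dy": 0, "dz": 0, "roll": -1, "fingers": 0}, {"dx": 0, "dy": 0, "dz": 0, "roll": -1, "fingers": 0}, {"dx": 0, "dy": 0, "dz": 0, "roll": -1, "fingers": 0}]}}

```text
time: 1.93
tool_pos: [0.5734, 0.0432, 0.3009]
tcp_rot: [-2.939, -1.109, 0.002]
wrist_force: [0.2, -0.2, -0.3]
width: 0.999
```

Run:
```python
from h import *
c=cam("wrist"); cv2.imwrite("pics/w1.png",c["pixels"][:,:,::-1]); np.savez("pics/w1.npz",**c)
s=bot.read_state(); print(s["tool_pos"],s["tcp_rot"]); print(c["fx"],c["R"],-c["t"]@c["R"])
W=pts(c)
red=mask(c,(0,150,80),(6,255,255))|mask(c,(174,150,80),(180,255,255))
n,l,st,ce=cv2.connectedComponentsWithStats(red.astype('uint8'))
for i in range(1,n):
    if st[i,4]>40: print(st[i],ce[i],np.nanmedian(W[l==i],0), ray(c,*ce[i],.049))
```

```text
[0.57331253 0.04302948 0.30093648] [-2.93750244e+00 -1.11283742e+00  2.00751791e-03]
306.03089995166937 [[ 6.60725019e-01 -7.50627541e-01 -8.62922511e-04]
 [-7.17666281e-01 -6.32047613e-01  2.92354106e-01]
 [-2.19994452e-01 -1.92546382e-01 -9.56309747e-01]] [0.62865739 0.09174728 0.44321947]
[269 143  11  12  64] [273.40625 148.53125] [0.59453417 0.06823604 0.04888729] [0.59455321 0.06802567 0.049     ]
[ 92 158  14  16 168] [ 98.88690476 164.79761905] [0.40786294 0.23772073 0.00518472] [0.42997222 0.22358384 0.049     ]
[250 160  12  12  71] [255.46478873 165.26760563] [0.56310352 0.07133419 0.04895809] [0.56317578 0.07137631 0.049     ]
[122 165  15  16 181] [128.54143646 172.46961326] [0.42700177 0.2000836  0.00514936] [0.4468491  0.18927446 0.049     ]
[ 493  238   67   80 2096] [527.05677481 270.0610687 ] [ 0.70896586 -0.33938916  0.02637669] [ 0.70548566 -0.31839039  0.049     ]
[ 216  263   63   38 1080] [247.14907407 281.37222222] [ 0.41206073 -0.03733841  0.0225846 ] [ 0.42588302 -0.02876247  0.049     ]
```

View pics/w1.png

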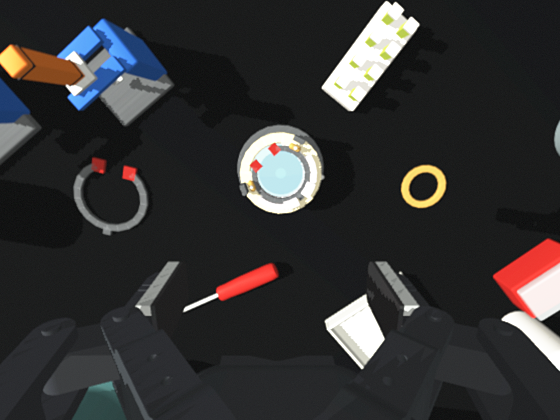

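Wrist view: the head's lugs are at (273,148) and (255,165), which gives a head centre of about (0.5756, 0.0394) and yaw of about 83.5°. The pick is at upper left, in the smaller stand. I'm moving to it now.

>>> {"op": "play_rows", "data": {"rows": [{"dx": 0.483, "dy": -0.87, "dz": 0, "roll": 0, "fingers": 0}, {"dx": 0.483, "dy": -0.87, "dz": 0, "roll": 0, "fingers": 0}, {"dx": 0.483, "dy": -0.87, "dz": 0, "roll": 0, "fingers": 0}, {"dx": 0.483, "dy": -0.87, "dz": 0, "roll": 0, "fingers": 0}, {"dx": 0.483, "dy": -0.87, "dz": 0, "roll": 0, "fingers": 0}, {"dx": 0.483, "dy": -0.87, "dz": 0, "roll": 0, "fingers": 0}, {"dx": 0, "dy": 0, "dz": 0.2, "roll": -1, "fingers": 0}, {"dx": 0, "dy": 0, "dz": 0.2, "roll": -1, "fingers": 0}, {"dx": 0, "dy": 0, "dz": 0.2, "roll": -1, "fingers": 0}, {"dx": 0, "dy": 0, "dz": 0.2, "roll": -1, "fingers": 0}, {"dx": 0, "dy": 0, "dz": 0.2, "roll": -1, "fingers": 0}, {"dx": 0, "dy": 0, "dz": 0.2, "roll": -1, "fingers": 0}, {"dx": 0, "dy": 0, "dz": 0.2, "roll": -1, "fingers": 0}, {"dx": 0, "dy": 0, "dz": 0.2, "roll": -1, "fingers": 0}, {"dx": 0, "dy": 0, "dz": 0.2, "roll": -1, "fingers": 0}, {"dx": 0, "dy": 0, "dz": 0, "roll": -0.3, "fingers": 0}, {"dx": 0, "dy": 0, "dz": 0, "roll": 0, "fingers": 0}]}}

```text
time: 3.4
tool_pos: [0.5232, 0.2758, 0.2288]
tcp_rot: [-2.438, -1.981, 0.003]
wrist_force: [0.3, 0.5, 0.3]
width: 1.004
```

Run:
```python
from h import *
c=cam("wrist"); np.savez("pics/w2.npz",**c); W=pts(c)
s=bot.read_state(); r=s["tcp_rot"]; print(s["tool_pos"],2*np.degrees(np.arctan2(r[1],r[0]))%360)
o=mask(c,(7,150,120),(20,255,255))
m=o&(W[...,2]>.176); p=W[m]; print(len(p),np.median(p,0),cv2.minAreaRect((p[:,:2]*1000).astype(np.float32)))
b=mask(c,(105,150,50),(125,255,255))&(W[...,2]>.09)&(W[...,2]<.11)&(W[...,0]>.45)&(W[...,1]<.32)
print(cv2.minAreaRect((W[b][:,:2]*1000).astype(np.float32)))
col=(W[...,2]>.102)&(W[...,2]<.108)&(np.hypot(W[...,0]-.522,W[...,1]-.276)<.03)&~o
print(col.sum(),cv2.minAreaRect((W[col][:,:2]*1000).astype(np.float32)))
```

```text
[0.52366371 0.27604154 0.22957771] 78.14913907573293
211 [0.52540684 0.27199185 0.18114157] ((521.9400634765625, 274.293212890625), (18.19241714477539, 18.223161697387695), 77.41284942626953)
((537.3778686523438, 270.47320556640625), (51.1209716796875, 82.33222198486328), 77.6010971069336)
519 ((521.8800048828125, 274.2237243652344), (30.11419105529785, 30.00919532775879), 75.73186492919922)
```

>>> {"op": "play_rows", "data": {"rows": [{"dx": -0.05, "dy": -0.035, "dz": 0, "roll": 0.15, "fingers": 0}, {"dx": 0, "dy": 0, "dz": 0.6, "roll": 0, "fingers": 0}, {"dx": 0, "dy": 0, "dz": 0.6, "roll": 0, "fingers": 0}, {"dx": 0, "dy": 0, "dz": 0.6, "roll": 0, "fingers": 0}, {"dx": 0, "dy": 0, "dz": 0.6, "roll": 0, "fingers": 0}, {"dx": 0, "dy": 0, "dz": 0, "roll": 0, "fingers": 1}, {"dx": 0, "dy": 0, "dz": 0, "roll": 0, "fingers": 1}, {"dx": 0, "dy": 0, "dz": 0, "roll": 0, "fingers": 1}, {"dx": 0, "dy": 0, "dz": 0, "roll": 0, "fingers": 1}, {"dx": 0, "dy": 0, "dz": 0, "roll": 0, "fingers": 1}, {"dx": 0, "dy": 0, "dz": 0, "roll": 0, "fingers": 1}, {"dx": 0, "dy": 0, "dz": 0, "roll": 0, "fingers": 1}, {"dx": 0, "dy": 0, "dz": 0, "roll": 0, "fingers": 1}], "grip_force": 90}}

```text
time: 4.53
tool_pos: [0.5234, 0.2752, 0.136]
tcp_rot: [2.446, 1.97, 0.006]
wrist_force: [-0.2, 0.3, 5.9]
width: 0.199
```

>>> {"op": "play_rows", "data": {"rows": [{"dx": 0, "dy": 0, "dz": -0.3, "roll": 0, "fingers": 1}, {"dx": 0, "dy": 0, "dz": -0.6, "roll": 0, "fingers": 1}, {"dx": 0, "dy": 0, "dz": -0.6, "roll": 0, "fingers": 1}, {"dx": 0, "dy": 0, "dz": -0.6, "roll": 0, "fingers": 1}, {"dx": 0, "dy": 0, "dz": -0.5, "roll": 0, "fingers": 1}, {"dx": 0, "dy": 0, "dz": 0, "roll": 0, "fingers": 1}]}}

```text
time: 5.03
tool_pos: [0.5246, 0.2757, 0.2438]
tcp_rot: [2.445, 1.969, 0.014]
wrist_force: [1.5, -0.1, 0.3]
width: 0.198
```

Run:
```python
from h import *
s=bot.read_state(); r=s["tcp_rot"]; print(s["tool_pos"],2*np.degrees(np.arctan2(r[1],r[0]))%360,s["wrist_force"],s["torque"],s["width"])
c=cam("scene"); np.savez("pics/s2.npz",**c); t=s["tool_pos"]
u,v=proj(c,t+[0,0,-.08]); print(u,v,proj(c,t-[0,0,.031]),proj(c,t-[0,0,.111]))
u,v=int(u),int(v); k=c["pixels"][v-50:v+40,u-45:u+45]
w=cam("wrist"); np.savez("pics/w3.npz",**w)
cv2.imwrite("pics/s2.png",np.hstack([cv2.resize(k,(400,400),interpolation=2),cv2.resize(w["pixels"],(400,400))])[:,:,::-1])
print(u-45,v-50)
```

```text
[0.52464145 0.27573177 0.24380346] 77.679378514163 [ 1.52946031 -0.07721284  0.25889931] [ 0.01441685 -0.05801386 -0.03208305] 0.1983397885838961
383.5012947706809 177.75461404650133 (np.float64(386.39726941269396), np.float64(160.98505410662005)) (np.float64(381.74060295251087), np.float64(187.95015462621342))
338 127
```

View pics/s2.png

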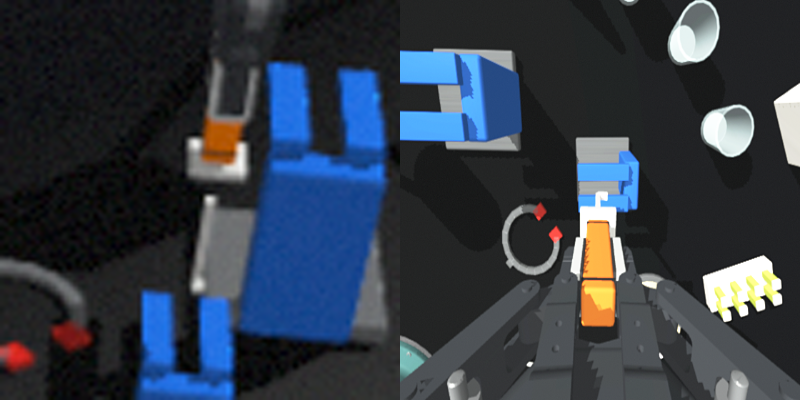

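The pick is held, toe pointing at the far lug. Next I'll get the toe's position from the wrist depth.

Run:
```python
from h import *
w=load("pics/w3.npz"); W=pts(w); t=np.array([.5246,.2757,.2438])
d=W-t; xd=np.array([.977,-.213]); 
ax=d[...,:2]@xd; ay=d[...,:2]@np.array([.213,.977])
m=(np.abs(ay)<.02)&(ax>-.02)&(ax<.03)&(d[...,2]<-.05)&(d[...,2]>-.13)
v,u=np.where(m); print(len(v),u.min(),u.max(),v.min(),v.max())
i=np.argsort(d[...,2][m])
a=np.stack([u,v,ax[m]*1e3,ay[m]*1e3,d[...,2][m]*1e3],1)
for lo in range(-130,-50,5):
    k=a[(a[:,4]>=lo)&(a[:,4]<lo+5)]
    if len(k): print(lo,len(k),k[:,2].min().round(1),k[:,2].max().round(1),k[:,3].min().round(1),k[:,3].max().round(1),k[:,4].mean().round(1))
```

```text
189 273 289 202 217
-120 15 -2.4 9.7 -6.0 1.3 -115.4
-115 90 -3.3 9.8 -5.7 1.7 -113.8
-110 12 -3.2 1.0 0.2 0.7 -107.4
-105 11 -3.2 0.9 -0.0 0.6 -101.9
-100 9 -3.2 0.9 0.1 0.5 -97.4
-95 11 -4.0 0.8 0.1 0.8 -92.7
-90 12 -3.9 0.8 -0.2 0.8 -87.6
-85 15 -3.9 0.7 0.2 1.0 -82.7
-80 14 -3.9 0.6 0.1 0.6 -78.0
```

>>> {"op": "play_rows", "data": {"rows": [{"dx": 0, "dy": 0, "dz": 0, "roll": -1, "fingers": 1}, {"dx": 0, "dy": 0, "dz": 0, "roll": -0.5, "fingers": 1}, {"dx": -0.82, "dy": 0.306, "dz": 0, "roll": 0, "fingers": 1}, {"dx": -0.82, "dy": 0.306, "dz": 0, "roll": 0, "fingers": 1}, {"dx": -0.82, "dy": 0.306, "dz": 0, "roll": 0, "fingers": 1}, {"dx": -0.82, "dy": 0.306, "dz": 0.2, "roll": 0, "fingers": 1}, {"dx": -0.82, "dy": 0.306, "dz": 0.3, "roll": 0, "fingers": 1}, {"dx": -0.82, "dy": 0.306, "dz": 0.4, "roll": 0, "fingers": 1}, {"dx": 0, "dy": 0, "dz": 0, "roll": 0, "fingers": 1}, {"dx": 0, "dy": 0, "dz": 0, "roll": 0, "fingers": 1}]}}

```text
time: 5.97
tool_pos: [0.571, 0.0688, 0.1976]
tcp_rot: [-2.341, -2.088, 0.009]
wrist_force: [0.1, 0.6, -1.9]
width: 0.195
```

```bash
cat > look.py <<'E'
from h import *
import sys
tag=sys.argv[1]
s=bot.read_state(); r=s["tcp_rot"]; t=s["tool_pos"]; psi=2*np.arctan2(r[1],r[0])%(2*np.pi); print(s["time"],t,np.degrees(psi),s["wrist_force"])
w=cam("wrist"); np.savez(f"pics/{tag}.npz",**w); W=pts(w)
red=mask(w,(0,150,80),(6,255,255))|mask(w,(174,150,80),(180,255,255))
red&=(np.hypot(W[...,0]-.576,W[...,1]-.039)<.05)&(W[...,2]>.04)
n,l,st,ce=cv2.connectedComponentsWithStats(red.astype('uint8'))
X=np.array([np.cos(psi),np.sin(psi)]);Y=np.array([X[1],-X[0]])
for i in range(1,n):
    if st[i,4]>15:
        p=W[l==i]; q=p[:,:2]-t[:2]; print("lug",st[i],np.nanmedian(p,0),"toolx %.1f..%.1f tooly %.1f..%.1f"%tuple(1e3*np.r_[np.percentile(q@X,[2,98]),np.percentile(q@Y,[2,98])]),"z",np.percentile(p[:,2],[5,95]))
q=W-t; ax=q[...,:2]@X; ay=q[...,:2]@Y
m=(abs(ax)<.012)&(abs(ay)<.015)&(q[...,2]>-.125)&(q[...,2]<-.109)&~red
if m.any():
    print("toe tx %.1f..%.1f ty %.1f..%.1f z %.1f"%tuple(1e3*np.r_[ax[m].min(),ax[m].max(),ay[m].min(),ay[m].max(),np.median(q[...,2][m])]),m.sum())
cv2.imwrite(f"pics/{tag}.png",w["pixels"][:,:,::-1])
E
python3 look.py w4
```

```text
5.9667 [0.57101813 0.06878662 0.19763363] 83.46934315071577 [ 0.06472672  0.64958291 -1.9027851 ]
lug [265 185  11  13 115] [0.56352826 0.07247891 0.04908449] toolx -4.0..7.6 tooly -13.2..-3.4 z [0.04773326 0.0503126 ]
lug [297 186  12  12 103] [0.5938542  0.06900174 0.04885106] toolx -3.8..7.3 tooly 19.0..28.7 z [0.04781337 0.05024756]
toe tx -5.8..1.7 ty -3.9..9.2 z -111.5 100
```

>>> {"op": "play_rows", "data": {"rows": [{"dx": 0.097, "dy": 0.125, "dz": 0, "roll": 0, "fingers": 1}, {"dx": 0, "dy": 0, "dz": 0.2, "roll": 0, "fingers": 1}, {"dx": 0, "dy": 0, "dz": 0.2, "roll": 0, "fingers": 1}, {"dx": 0, "dy": 0, "dz": 0.2, "roll": 0, "fingers": 1}, {"dx": 0, "dy": 0, "dz": 0.1, "roll": 0, "fingers": 1}, {"dx": 0, "dy": 0, "dz": 0, "roll": 0, "fingers": 1}, {"dx": 0, "dy": 0, "dz": 0, "roll": 0, "fingers": 1}]}}

```text
time: 6.6
tool_pos: [0.5782, 0.0744, 0.1729]
tcp_rot: [-2.339, -2.096, 0.002]
wrist_force: [-1.2, -0.4, -0.7]
width: 0.201
```

```bash
python3 look.py w5; python3 -c "
import cv2;a=cv2.imread('pics/w5.png');cv2.imwrite('pics/w5c.png',cv2.resize(a[140:240,220:350],(780,600),interpolation=2))"
```

```text
6.6 [0.57817734 0.07438765 0.17293252] 83.71537762393679 [-1.18685621 -0.44625399 -0.71264793]
lug [255 198  13  14 167] [0.56318444 0.071948   0.04882052] toolx -10.3..1.5 tooly -19.7..-9.6 z [0.04703933 0.05005599]
lug [291 199  12  13 155] [0.59471644 0.06791333 0.04893324] toolx -10.3..1.0 tooly 12.1..22.1 z [0.04784275 0.04998434]
toe tx -11.4..2.1 ty -14.3..15.0 z -111.5 122
```

View pics/w5c.png

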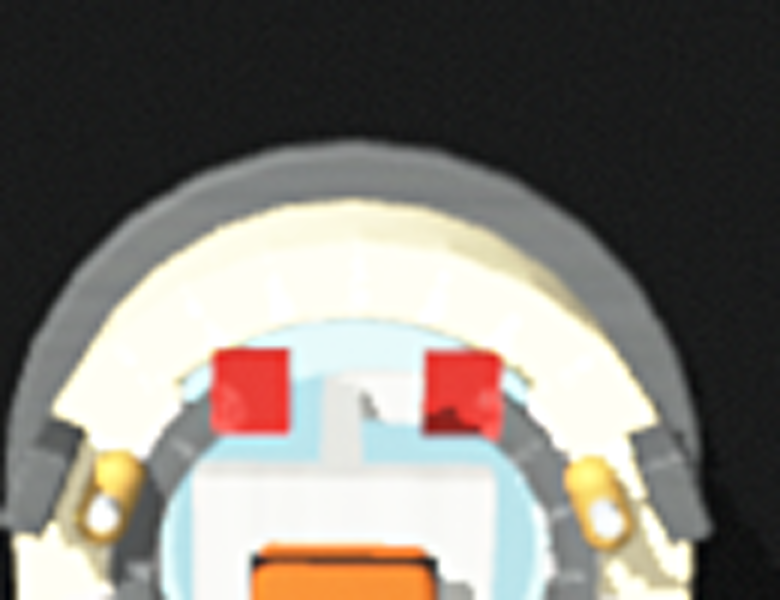

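The crop shows the toe between the lugs, slightly towards the right lug (end_b, left edge at 425), and too far forward (up in the image). I'll nudge it and then go down to just above the expected contact.

>>> {"op": "play_rows", "data": {"rows": [{"dx": -0.06, "dy": -0.04, "dz": 0, "roll": 0, "fingers": 1}, {"dx": 0, "dy": 0, "dz": 0.1, "roll": 0, "fingers": 1}, {"dx": 0, "dy": 0, "dz": 0.1, "roll": 0, "fingers": 1}, {"dx": 0, "dy": 0, "dz": 0, "roll": 0, "fingers": 1}, {"dx": 0, "dy": 0, "dz": 0, "roll": 0, "fingers": 1}, {"dx": 0, "dy": 0, "dz": 0, "roll": 0, "fingers": 1}]}}

```text
time: 7.15
tool_pos: [0.5769, 0.0719, 0.1656]
tcp_rot: [-2.34, -2.095, 0.0]
wrist_force: [-0.9, 0.9, -1.4]
width: 0.2
```

```bash
python3 look.py w6
```

```text
7.15 [0.57686046 0.07186744 0.16557304] 83.67533989861651 [-0.86063504  0.89452079 -1.37720497]
lug [256 197  13  15 163] [0.56353042 0.07223912 0.04880902] toolx -7.8..4.1 tooly -19.1..-8.4 z [0.04758015 0.04975256]
lug [292 198  13  14 171] [0.59496057 0.06788129 0.04886816] toolx -7.9..3.6 tooly 13.5..23.4 z [0.04737406 0.05008468]
toe tx -11.5..12.0 ty -14.7..14.7 z -120.7 414
```

>>> {"op": "play_rows", "data": {"rows": [{"dx": 0, "dy": 0, "dz": 0.06, "roll": 0, "fingers": 1}, {"dx": 0, "dy": 0, "dz": 0.06, "roll": 0, "fingers": 1}, {"dx": 0, "dy": 0, "dz": 0, "roll": 0, "fingers": 1}, {"dx": 0, "dy": 0, "dz": 0, "roll": 0, "fingers": 1}]}}

```text
time: 7.53
tool_pos: [0.5766, 0.0719, 0.1605]
tcp_rot: [-2.34, -2.095, 0.001]
wrist_force: [1.0, 0.3, -0.2]
width: 0.199
```

>>> {"op": "play_rows", "data": {"rows": [{"dx": 0, "dy": 0, "dz": 0.025, "roll": 0, "fingers": 1}, {"dx": 0, "dy": 0, "dz": 0, "roll": 0, "fingers": 1}, {"dx": 0, "dy": 0, "dz": 0, "roll": 0, "fingers": 1}]}}

```text
time: 7.78
tool_pos: [0.5769, 0.0719, 0.1599]
tcp_rot: [-2.34, -2.096, -0.0]
wrist_force: [0.3, -0.3, -0.3]
width: 0.201
```

>>> {"op": "play_rows", "data": {"rows": [{"dx": 0, "dy": 0, "dz": 0.02, "roll": 0, "fingers": 1}, {"dx": 0, "dy": 0, "dz": 0, "roll": 0, "fingers": 1}, {"dx": 0, "dy": 0, "dz": 0, "roll": 0, "fingers": 1}]}}

```text
time: 8.03
tool_pos: [0.5769, 0.0719, 0.1591]
tcp_rot: [-2.34, -2.096, 0.0]
wrist_force: [-0.2, 0.3, -0.8]
width: 0.198
```

>>> {"op": "play_rows", "data": {"rows": [{"dx": 0, "dy": 0, "dz": 0.02, "roll": 0, "fingers": 1}, {"dx": 0, "dy": 0, "dz": 0, "roll": 0, "fingers": 1}, {"dx": 0, "dy": 0, "dz": 0, "roll": 0, "fingers": 1}]}}

```text
time: 8.28
tool_pos: [0.5768, 0.0719, 0.1582]
tcp_rot: [-2.34, -2.096, 0.0]
wrist_force: [0.6, 0.1, -0.9]
width: 0.203
```

>>> {"op": "play_rows", "data": {"rows": [{"dx": 0, "dy": 0, "dz": 0.015, "roll": 0, "fingers": 1}, {"dx": 0, "dy": 0, "dz": 0, "roll": 0, "fingers": 1}, {"dx": 0, "dy": 0, "dz": 0, "roll": 0, "fingers": 1}]}}

```text
time: 8.53
tool_pos: [0.5769, 0.0719, 0.1576]
tcp_rot: [-2.34, -2.096, 0.0]
wrist_force: [0.9, 0.6, -2.3]
width: 0.197
```

>>> {"op": "play_rows", "data": {"rows": [{"dx": 0, "dy": 0, "dz": 0.015, "roll": 0, "fingers": 1}, {"dx": 0, "dy": 0, "dz": 0, "roll": 0, "fingers": 1}, {"dx": 0, "dy": 0, "dz": 0, "roll": 0, "fingers": 1}]}}

```text
time: 8.78
tool_pos: [0.5769, 0.0719, 0.157]
tcp_rot: [-2.34, -2.096, 0.0]
wrist_force: [-0.6, 0.5, -1.7]
width: 0.198
```

>>> {"op": "play_rows", "data": {"rows": [{"dx": 0, "dy": 0, "dz": 0.015, "roll": 0, "fingers": 1}, {"dx": 0, "dy": 0, "dz": 0, "roll": 0, "fingers": 1}, {"dx": 0, "dy": 0, "dz": 0, "roll": 0, "fingers": 1}]}}

```text
time: 9.03
tool_pos: [0.5769, 0.0719, 0.1564]
tcp_rot: [-2.34, -2.096, 0.0]
wrist_force: [0.1, -0.6, -0.8]
width: 0.199
```

>>> {"op": "play_rows", "data": {"rows": [{"dx": 0, "dy": 0, "dz": 0.015, "roll": 0, "fingers": 1}, {"dx": 0, "dy": 0, "dz": 0, "roll": 0, "fingers": 1}, {"dx": 0, "dy": 0, "dz": 0, "roll": 0, "fingers": 1}]}}

```text
time: 9.28
tool_pos: [0.5769, 0.0719, 0.1558]
tcp_rot: [-2.34, -2.096, 0.0]
wrist_force: [-0.5, 0.6, -1.7]
width: 0.199
```

>>> {"op": "play_rows", "data": {"rows": [{"dx": 0, "dy": 0, "dz": 0.01, "roll": 0, "fingers": 1}, {"dx": 0, "dy": 0, "dz": 0, "roll": 0, "fingers": 1}, {"dx": 0, "dy": 0, "dz": 0, "roll": 0, "fingers": 1}]}}

```text
time: 9.53
tool_pos: [0.5769, 0.0719, 0.1554]
tcp_rot: [-2.34, -2.096, 0.0]
wrist_force: [-0.6, 0.2, -2.1]
width: 0.195
```

>>> {"op": "play_rows", "data": {"rows": [{"dx": 0, "dy": 0, "dz": 0.015, "roll": 0, "fingers": 1}, {"dx": 0, "dy": 0, "dz": 0, "roll": 0, "fingers": 1}, {"dx": 0, "dy": 0, "dz": 0, "roll": 0, "fingers": 1}]}}

```text
time: 9.78
tool_pos: [0.5769, 0.0719, 0.1548]
tcp_rot: [-2.34, -2.096, 0.0]
wrist_force: [0.1, 0.6, -1.0]
width: 0.198
```

>>> {"op": "play_rows", "data": {"rows": [{"dx": 0, "dy": 0, "dz": 0.015, "roll": 0, "fingers": 1}, {"dx": 0, "dy": 0, "dz": 0, "roll": 0, "fingers": 1}, {"dx": 0, "dy": 0, "dz": 0, "roll": 0, "fingers": 1}]}}

```text
time: 10.03
tool_pos: [0.577, 0.0719, 0.1545]
tcp_rot: [2.34, 2.096, 0.0]
wrist_force: [-0.8, -0.2, -0.3]
width: 0.199
```

>>> {"op": "play_rows", "data": {"rows": [{"dx": 0, "dy": 0, "dz": 0.01, "roll": 0, "fingers": 1}, {"dx": 0, "dy": 0, "dz": 0, "roll": 0, "fingers": 1}, {"dx": 0, "dy": 0, "dz": 0, "roll": 0, "fingers": 1}]}}

```text
time: 10.28
tool_pos: [0.577, 0.0719, 0.1543]
tcp_rot: [2.34, 2.096, 0.0]
wrist_force: [-1.1, 0.4, 1.0]
width: 0.201
```

Contact felt at TCP z of about 0.1545. Backing off 0.4 mm and sliding the toe about 10 mm under end_b.

>>> {"op": "play_rows", "data": {"rows": [{"dx": 0, "dy": 0, "dz": -0.012, "roll": 0, "fingers": 1}, {"dx": 0, "dy": 0.05, "dz": 0, "roll": 0, "fingers": 1}, {"dx": 0, "dy": 0.05, "dz": 0, "roll": 0, "fingers": 1}, {"dx": 0, "dy": 0.05, "dz": 0, "roll": 0, "fingers": 1}, {"dx": 0, "dy": 0, "dz": 0, "roll": 0, "fingers": 1}, {"dx": 0, "dy": 0, "dz": 0, "roll": 0, "fingers": 1}]}}

```text
time: 10.78
tool_pos: [0.583, 0.0712, 0.1543]
tcp_rot: [-2.34, -2.096, 0.0]
wrist_force: [-2.6, 0.2, 1.8]
width: 0.2
```

>>> {"op": "play_rows", "data": {"rows": [{"dx": 0, "dy": 0.05, "dz": 0, "roll": 0, "fingers": 1}, {"dx": 0, "dy": 0.05, "dz": 0, "roll": 0, "fingers": 1}, {"dx": 0, "dy": 0, "dz": 0, "roll": 0, "fingers": 1}, {"dx": 0, "dy": 0, "dz": 0, "roll": 0, "fingers": 1}]}}

```text
time: 11.12
tool_pos: [0.5872, 0.0708, 0.1544]
tcp_rot: [2.34, 2.095, 0.001]
wrist_force: [-0.8, 0.3, 0.9]
width: 0.197
```

>>> {"op": "play_rows", "data": {"rows": [{"dx": 0, "dy": 0, "dz": -0.04, "roll": 0, "fingers": 1}, {"dx": 0, "dy": 0, "dz": -0.04, "roll": 0, "fingers": 1}, {"dx": 0, "dy": 0, "dz": -0.04, "roll": 0, "fingers": 1}, {"dx": 0, "dy": 0, "dz": 0, "roll": 0, "fingers": 1}, {"dx": 0, "dy": 0, "dz": 0, "roll": 0, "fingers": 1}]}}

```text
time: 11.53
tool_pos: [0.5863, 0.0706, 0.1586]
tcp_rot: [-2.34, -2.095, 0.002]
wrist_force: [-0.3, 0.0, -4.4]
width: 0.199
```

>>> {"op": "play_rows", "data": {"rows": [{"dx": 0, "dy": 0, "dz": -0.04, "roll": 0, "fingers": 1}, {"dx": 0, "dy": 0, "dz": -0.04, "roll": 0, "fingers": 1}, {"dx": 0, "dy": 0, "dz": -0.04, "roll": 0, "fingers": 1}, {"dx": 0, "dy": 0, "dz": 0, "roll": 0, "fingers": 1}, {"dx": 0, "dy": 0, "dz": 0, "roll": 0, "fingers": 1}]}}

```text
time: 11.95
tool_pos: [0.587, 0.0708, 0.1647]
tcp_rot: [2.34, 2.096, 0.0]
wrist_force: [-0.9, -0.5, -1.0]
width: 0.199
```

```bash
python3 look.py w7
```

```text
11.95 [0.58699925 0.07076856 0.16466399] 83.68666805023598 [-0.94633237 -0.5211777  -1.03138725]
lug [243 201  13  15 166] [0.56308755 0.07168632 0.05585142] toolx -8.5..3.1 tooly -29.5..-19.2 z [0.05412075 0.05723924]
lug [280 202  13  15 135] [0.59329181 0.06886771 0.05777262] toolx -8.9..2.8 tooly 2.7..12.3 z [0.05589356 0.05899391]
toe tx -12.0..11.8 ty -15.0..14.7 z -123.6 499
```

>>> {"op": "play_rows", "data": {"rows": [{"dx": 0, "dy": 0, "dz": -0.04, "roll": 0, "fingers": 1}, {"dx": 0, "dy": 0, "dz": -0.04, "roll": 0, "fingers": 1}, {"dx": 0, "dy": 0, "dz": -0.04, "roll": 0, "fingers": 1}, {"dx": 0, "dy": 0, "dz": 0, "roll": 0, "fingers": 1}, {"dx": 0, "dy": 0, "dz": 0, "roll": 0, "fingers": 1}]}}

```text
time: 12.42
tool_pos: [0.5875, 0.071, 0.1695]
tcp_rot: [2.34, 2.095, 0.002]
wrist_force: [0.5, 0.2, -1.6]
width: 0.201
```

>>> {"op": "play_rows", "data": {"rows": [{"dx": 0, "dy": 0, "dz": -0.04, "roll": 0, "fingers": 1}, {"dx": 0, "dy": 0, "dz": -0.025, "roll": 0, "fingers": 1}, {"dx": 0, "dy": 0, "dz": 0, "roll": 0, "fingers": 1}, {"dx": 0, "dy": 0, "dz": 0, "roll": 0, "fingers": 1}]}}

```text
time: 12.75
tool_pos: [0.5869, 0.0708, 0.1713]
tcp_rot: [2.34, 2.096, 0.0]
wrist_force: [-0.4, 0.7, -2.8]
width: 0.196
```

```bash
python3 look.py w8
```

```text
12.75 [0.58688361 0.07082283 0.17131939] 83.68254157158736 [-0.40800073  0.72675894 -2.82174775]
lug [244 203  13  14 177] [0.56299404 0.06993401 0.06394554] toolx -9.9..2.2 tooly -28.8..-18.3 z [0.06243184 0.06557847]
lug [281 204  13  13 127] [0.59422208 0.06723742 0.06424287] toolx -9.0..1.3 tooly 3.8..13.1 z [0.06275032 0.06560243]
toe tx -11.1..7.5 ty -3.0..14.1 z -111.1 44
```

>>> {"op": "play_rows", "data": {"rows": [{"dx": 0, "dy": 0, "dz": -0.025, "roll": 0, "fingers": 1}, {"dx": 0, "dy": 0, "dz": -0.025, "roll": 0, "fingers": 1}, {"dx": 0, "dy": 0, "dz": 0, "roll": 0, "fingers": 1}, {"dx": 0, "dy": 0, "dz": 0, "roll": 0, "fingers": 1}]}}

```text
time: 13.13
tool_pos: [0.5868, 0.0707, 0.1732]
tcp_rot: [2.34, 2.096, -0.0]
wrist_force: [0.8, 0.1, -3.1]
width: 0.199
```

```bash
python3 look.py w9
```

```text
13.1333 [0.58676434 0.07068128 0.17321469] 83.68356971474137 [ 0.80601562  0.07557425 -3.12764363]
lug [244 203  13  14 141] [0.56401216 0.07131019 0.06615852] toolx -9.5..2.0 tooly -28.5..-18.3 z [0.06430683 0.06756503]
lug [281 204  14  13 148] [0.59485698 0.06601224 0.06592816] toolx -9.5..1.2 tooly 3.8..14.0 z [0.06460167 0.06741565]
toe tx -11.2..2.0 ty -3.1..10.8 z -111.1 44
```

>>> {"op": "play_rows", "data": {"rows": [{"dx": 0, "dy": 0, "dz": 0.04, "roll": 0, "fingers": 1}, {"dx": 0, "dy": 0, "dz": 0.04, "roll": 0, "fingers": 1}, {"dx": 0, "dy": 0, "dz": 0.04, "roll": 0, "fingers": 1}, {"dx": 0, "dy": 0, "dz": 0.03, "roll": 0, "fingers": 1}, {"dx": 0, "dy": 0, "dz": 0, "roll": 0, "fingers": 1}, {"dx": 0, "dy": 0, "dz": 0, "roll": 0, "fingers": 1}]}}

```text
time: 13.68
tool_pos: [0.5868, 0.0708, 0.1673]
tcp_rot: [-2.34, -2.096, 0.0]
wrist_force: [-1.0, -0.7, -0.8]
width: 0.196
```

```bash
python3 look.py w10
```

```text
13.6833 [0.58677283 0.07084878 0.16730951] 83.68266052625678 [-0.97715206 -0.74714244 -0.79535413]
lug [244 203  13  15 176] [0.56293302 0.07059396 0.06303186] toolx -9.8..2.4 tooly -28.5..-18.1 z [0.06166051 0.06453589]
lug [282 204  13  13 149] [0.59496036 0.06742521 0.06315346] toolx -8.3..1.8 tooly 3.8..13.9 z [0.06109554 0.06443135]
toe tx -5.3..11.9 ty -14.7..14.9 z -122.3 229
```

The ring holds at +14 mm on both sides. I'm withdrawing the toe and lifting out.

>>> {"op": "play_rows", "data": {"rows": [{"dx": 0, "dy": -0.065, "dz": 0, "roll": 0, "fingers": 1}, {"dx": 0, "dy": -0.065, "dz": 0, "roll": 0, "fingers": 1}, {"dx": 0, "dy": -0.065, "dz": 0, "roll": 0, "fingers": 1}, {"dx": 0, "dy": -0.06, "dz": 0, "roll": 0, "fingers": 1}, {"dx": 0, "dy": 0, "dz": 0, "roll": 0, "fingers": 1}, {"dx": 0, "dy": 0, "dz": 0, "roll": 0, "fingers": 1}, {"dx": 0, "dy": 0, "dz": -0.1, "roll": 0, "fingers": 1}, {"dx": 0, "dy": 0, "dz": -0.1, "roll": 0, "fingers": 1}, {"dx": 0, "dy": 0, "dz": 0, "roll": 0, "fingers": 1}]}}

```text
time: 14.48
tool_pos: [0.5776, 0.072, 0.1767]
tcp_rot: [2.34, 2.095, 0.003]
wrist_force: [0.7, -0.6, -1.5]
width: 0.2
```

```bash
python3 look.py w11
```

```text
14.4833 [0.57764144 0.07198414 0.17674867] 83.68139811878201 [ 0.68012676 -0.55443789 -1.53557951]
lug [255 201  13  14 146] [0.56409662 0.07093905 0.06317525] toolx -9.6..2.1 tooly -19.4..-8.9 z [0.06135307 0.06464741]
lug [292 201  13  14 133] [0.5937831  0.06731923 0.06321831] toolx -10.4..1.6 tooly 12.8..22.7 z [0.06103451 0.06459753]
toe tx -11.4..2.7 ty -14.4..14.8 z -111.6 139
```

>>> {"op": "play_rows", "data": {"rows": [{"dx": 0, "dy": 0, "dz": -0.85, "roll": 0, "fingers": 1}, {"dx": 0, "dy": 0, "dz": -0.85, "roll": 0, "fingers": 1}, {"dx": 0, "dy": 0, "dz": 0, "roll": 1, "fingers": 1}, {"dx": 0, "dy": 0, "dz": 0, "roll": 0.5, "fingers": 1}, {"dx": 0.78, "dy": -0.4, "dz": 0, "roll": 0, "fingers": 1}, {"dx": 0.78, "dy": -0.4, "dz": 0, "roll": 0, "fingers": 1}, {"dx": 0.78, "dy": -0.4, "dz": 0, "roll": 0, "fingers": 1}, {"dx": 0.78, "dy": -0.4, "dz": 0, "roll": 0, "fingers": 1}, {"dx": 0.78, "dy": -0.4, "dz": 0, "roll": 0, "fingers": 1}, {"dx": 0.78, "dy": -0.4, "dz": 0, "roll": 0, "fingers": 1}, {"dx": 0, "dy": 0, "dz": 0, "roll": 0, "fingers": 1}, {"dx": 0, "dy": 0, "dz": 0, "roll": 0, "fingers": 1}, {"dx": 0, "dy": 0, "dz": 0, "roll": 0, "fingers": 1}]}}

```text
time: 15.62
tool_pos: [0.5228, 0.2752, 0.2432]
tcp_rot: [2.446, 1.971, -0.001]
wrist_force: [1.0, 0.2, -1.5]
width: 0.203
```

>>> {"op": "play_rows", "data": {"rows": [{"dx": 0, "dy": 0.02, "dz": 0.5, "roll": 0, "fingers": 1}, {"dx": 0, "dy": 0, "dz": 0.5, "roll": 0, "fingers": 1}, {"dx": 0, "dy": 0, "dz": 0.5, "roll": 0, "fingers": 1}, {"dx": 0, "dy": 0, "dz": 0.5, "roll": 0, "fingers": 1}, {"dx": 0, "dy": 0, "dz": 0.3, "roll": 0, "fingers": 1}, {"dx": 0, "dy": 0, "dz": 0.15, "roll": 0, "fingers": 1}, {"dx": 0, "dy": 0, "dz": 0, "roll": 0, "fingers": 1}, {"dx": 0, "dy": 0, "dz": 0, "roll": 0, "fingers": 1}]}}

```text
time: 16.28
tool_pos: [0.5242, 0.2747, 0.1459]
tcp_rot: [2.448, 1.969, 0.001]
wrist_force: [-1.1, -0.7, -0.8]
width: 0.2
```

>>> {"op": "play_rows", "data": {"rows": [{"dx": 0, "dy": 0, "dz": 0.08, "roll": 0, "fingers": 1}, {"dx": 0, "dy": 0, "dz": 0.08, "roll": 0, "fingers": 1}, {"dx": 0, "dy": 0, "dz": 0.05, "roll": 0, "fingers": 1}, {"dx": 0, "dy": 0, "dz": 0, "roll": 0, "fingers": 1}, {"dx": 0, "dy": 0, "dz": 0, "roll": 0, "fingers": 1}]}}

```text
time: 16.7
tool_pos: [0.5236, 0.2752, 0.1371]
tcp_rot: [2.447, 1.971, 0.0]
wrist_force: [0.9, -0.7, -1.6]
width: 0.199
```

>>> {"op": "play_rows", "data": {"rows": [{"dx": 0, "dy": 0, "dz": 0.025, "roll": 0, "fingers": 1}, {"dx": 0, "dy": 0, "dz": 0, "roll": 0, "fingers": 1}, {"dx": 0, "dy": 0, "dz": 0, "roll": 0, "fingers": 1}]}}

```text
time: 16.95
tool_pos: [0.5237, 0.2752, 0.136]
tcp_rot: [2.447, 1.97, 0.0]
wrist_force: [1.1, -0.4, -0.5]
width: 0.201
```

>>> {"op": "play_rows", "data": {"rows": [{"dx": 0, "dy": 0, "dz": 0.02, "roll": 0, "fingers": 1}, {"dx": 0, "dy": 0, "dz": 0, "roll": 0, "fingers": 1}, {"dx": 0, "dy": 0, "dz": 0, "roll": 0, "fingers": 1}]}}

```text
time: 17.2
tool_pos: [0.5237, 0.2753, 0.136]
tcp_rot: [2.447, 1.97, 0.001]
wrist_force: [-1.9, -1.1, 5.2]
width: 0.196
```

Seated on the fork (+6 N). Opening and rising clear.

>>> {"op": "play_rows", "data": {"rows": [{"dx": 0, "dy": 0, "dz": 0, "roll": 0, "fingers": 0}, {"dx": 0, "dy": 0, "dz": 0, "roll": 0, "fingers": 0}, {"dx": 0, "dy": 0, "dz": 0, "roll": 0, "fingers": 0}, {"dx": 0, "dy": 0, "dz": 0, "roll": 0, "fingers": 0}, {"dx": 0, "dy": 0, "dz": 0, "roll": 0, "fingers": 0}, {"dx": 0, "dy": 0, "dz": 0, "roll": 0, "fingers": 0}, {"dx": 0, "dy": 0, "dz": -0.6, "roll": 0, "fingers": 0}, {"dx": 0, "dy": 0, "dz": -0.8, "roll": 0, "fingers": 0}, {"dx": 0, "dy": 0, "dz": -0.9, "roll": 0, "fingers": 0}, {"dx": 0, "dy": 0, "dz": 0, "roll": 0, "fingers": 0}]}}

```text
time: 18.03
tool_pos: [0.5278, 0.2771, 0.2358]
tcp_rot: [2.444, 1.968, 0.02]
wrist_force: [0.5, 0.3, 1.2]
width: 0.996
```

Run:
```python
from h import *
s=bot.read_state(); print(s["time"],s["tool_pos"],s["width"])
c=cam("wrist"); W=pts(c); o=mask(c,(7,150,120),(20,255,255))
m=o&(W[...,2]>.176); p=W[m]; print("handle",len(p),np.nanmax(W[...,2][o]),cv2.minAreaRect((p[:,:2]*1000).astype(np.float32)))
col=(W[...,2]>.102)&(W[...,2]<.108)&(np.hypot(W[...,0]-.522,W[...,1]-.276)<.03)&~o
print("collar",col.sum(),cv2.minAreaRect((W[col][:,:2]*1000).astype(np.float32)))
t=cam("top"); W=pts(t)
red=(mask(t,(0,150,80),(6,255,255))|mask(t,(174,150,80),(180,255,255)))&(np.hypot(W[...,0]-.576,W[...,1]-.04)<.06)
n,l,st,ce=cv2.connectedComponentsWithStats(red.astype('uint8'))
for i in range(1,n): print(st[i],ray(t,*ce[i],.063),np.nanmedian(W[l==i],0))
```

```text
18.0333 [0.52781977 0.2771319  0.23575085] 0.9956280187206192
handle 175 0.18339357105104995 ((522.8404541015625, 274.2661437988281), (17.645448684692383, 17.523611068725586), 76.72116088867188)
collar 498 ((522.558349609375, 273.94512939453125), (30.12689781188965, 30.022851943969727), 77.2777328491211)
[256 194   4   3   9] [0.59376996 0.0690474  0.063     ] [0.59420026 0.06983985 0.06323096]
[255 206   4   4  13] [0.562577   0.07130134 0.063     ] [0.56228739 0.07196419 0.06198655]
```

>>> {"op": "play_rows", "data": {"rows": [{"dx": 0, "dy": 0, "dz": 0, "roll": -1, "fingers": 0.4}, {"dx": 0, "dy": 0, "dz": 0, "roll": -0.5, "fingers": 0.4}, {"dx": -0.82, "dy": 0.32, "dz": 0, "roll": 0, "fingers": 0.4}, {"dx": -0.82, "dy": 0.32, "dz": 0, "roll": 0, "fingers": 0.4}, {"dx": -0.82, "dy": 0.32, "dz": 0, "roll": 0, "fingers": 0.4}, {"dx": -0.82, "dy": 0.32, "dz": 0, "roll": 0, "fingers": 0.4}, {"dx": -0.82, "dy": 0.32, "dz": 0, "roll": 0, "fingers": 0.4}, {"dx": -0.82, "dy": 0.32, "dz": 0, "roll": 0, "fingers": 0.4}, {"dx": 0, "dy": 0, "dz": 0.8, "roll": 0, "fingers": 0.4}, {"dx": 0, "dy": 0, "dz": 0.8, "roll": 0, "fingers": 0.4}, {"dx": 0, "dy": 0, "dz": 0.8, "roll": 0, "fingers": 0.4}, {"dx": 0, "dy": 0, "dz": 0.5, "roll": 0, "fingers": 0.4}, {"dx": 0, "dy": 0, "dz": 0, "roll": 0, "fingers": 0.4}, {"dx": 0, "dy": 0, "dz": 0, "roll": 0, "fingers": 0.4}, {"dx": 0, "dy": 0, "dz": 0, "roll": 0, "fingers": 0.4}]}}

```text
time: 19.38
tool_pos: [0.5788, 0.0712, 0.1117]
tcp_rot: [2.34, 2.096, 0.001]
wrist_force: [0.4, 0.3, 1.1]
width: 0.598
```

```bash
python3 look.py w12
python3 - <<'E'
from h import *
w=load("pics/w12.npz"); W=pts(w); s=bot.read_state(); t=s["tool_pos"]; print(s["width"])
r=s["tcp_rot"]; p=2*np.arctan2(r[1],r[0]); X=np.array([np.cos(p),np.sin(p)]);Y=np.array([X[1],-X[0]])
q=W-t; ax=q[...,:2]@X*1e3; ay=q[...,:2]@Y*1e3; z=q[...,2]*1e3
for sgn in (-1,1):
    m=(abs(ax)<16)&(ay*sgn>10)&(ay*sgn<60)&(z>-20)&(z<40)
    for lo in range(-16,28,4):
        k=m&(z>=lo)&(z<lo+4)
        if k.sum(): print(sgn,lo,k.sum(),"ty",ay[k].min().round(1),ay[k].max().round(1),"tx",ax[k].min().round(1),ax[k].max().round(1))
E
```

```text
19.3833 [0.57875151 0.07116596 0.11172065] 83.68706131709753 [0.44436721 0.33817352 1.11095787]
lug [247 225  17  18 249] [0.56442016 0.07192803 0.06305504] toolx -9.1..3.1 tooly -20.4..-9.8 z [0.06118184 0.06427588]
lug [294 226  18  18 249] [0.59389394 0.06763191 0.06287392] toolx -9.6..2.4 tooly 11.0..21.9 z [0.06116671 0.06441191]
0.6029328977665676
-1 0 25 ty -27.5 -27.1 tx -9.8 6.7
-1 4 82 ty -33.6 -27.0 tx -11.4 10.4
-1 8 139 ty -40.4 -26.9 tx -11.8 10.8
-1 12 171 ty -40.9 -27.0 tx -11.5 10.6
-1 16 193 ty -40.6 -27.0 tx -12.3 10.5
-1 20 201 ty -41.1 -27.0 tx -12.6 10.7
-1 24 221 ty -41.0 -26.9 tx -11.8 11.0
1 0 23 ty 23.9 24.2 tx -9.3 6.9
1 4 82 ty 23.8 30.8 tx -11.3 10.4
1 8 140 ty 23.6 36.8 tx -12.0 10.7
1 12 172 ty 23.7 37.7 tx -12.1 10.4
1 16 183 ty 23.8 37.5 tx -12.0 10.6
1 20 210 ty 23.8 37.6 tx -13.0 10.6
1 24 215 ty 23.7 37.7 tx -12.3 10.5
```

View pics/w12.png

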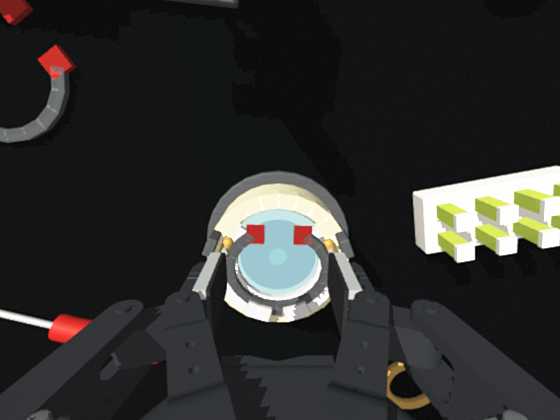

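The picture shows the fingers straddling the red lugs (255,234) and (303,235), clear of the brass rollers at (228,243) and (330,245). I'll shift 2.3 mm to centre and descend.

>>> {"op": "play_rows", "data": {"rows": [{"dx": 0, "dy": 0.058, "dz": 0, "roll": 0, "fingers": 0.4}, {"dx": 0, "dy": 0, "dz": 0.4, "roll": 0, "fingers": 0.4}, {"dx": 0, "dy": 0, "dz": 0.4, "roll": 0, "fingers": 0.4}, {"dx": 0, "dy": 0, "dz": 0.3, "roll": 0, "fingers": 0.4}, {"dx": 0, "dy": 0, "dz": 0.1, "roll": 0, "fingers": 0.4}, {"dx": 0, "dy": 0, "dz": 0, "roll": 0, "fingers": 0.4}, {"dx": 0, "dy": 0, "dz": 0, "roll": 0, "fingers": 0.4}]}}

```text
time: 20.02
tool_pos: [0.5811, 0.0709, 0.0637]
tcp_rot: [2.34, 2.095, 0.001]
wrist_force: [0.1, 0.2, 0.1]
width: 0.6
```

>>> {"op": "play_rows", "data": {"rows": [{"dx": 0, "dy": 0, "dz": 0.1, "roll": 0, "fingers": 0.4}, {"dx": 0, "dy": 0, "dz": 0.1, "roll": 0, "fingers": 0.4}, {"dx": 0, "dy": 0, "dz": 0.08, "roll": 0, "fingers": 0.4}, {"dx": 0, "dy": 0, "dz": 0, "roll": 0, "fingers": 0.4}, {"dx": 0, "dy": 0, "dz": 0, "roll": 0, "fingers": 0.4}]}}

```text
time: 20.43
tool_pos: [0.581, 0.071, 0.052]
tcp_rot: [2.34, 2.096, 0.001]
wrist_force: [0.7, -0.1, 1.4]
width: 0.602
```

```bash
python3 look.py w13
```

```text
20.4333 [0.58096266 0.07097292 0.05200408] 83.69437156097914 [ 0.6883885  -0.0662551   1.35219939]
lug [231 257  24  25 461] [0.56394358 0.07232825 0.0536651 ] toolx -8.7..3.8 tooly -23.4..-12.3 z [0.05180311 0.05475304]
lug [294 259  24  25 459] [0.59339119 0.06823257 0.05504734] toolx -9.4..3.2 tooly 8.2..19.2 z [0.05321247 0.05611145]
lug [232 272   5   9  33] [0.5573147  0.06712522 0.05322431] toolx -8.9..-3.3 tooly -24.0..-21.7 z [0.05178361 0.05394196]
```

The lugs are now at about +5 mm instead of +14 mm: the pads overlapped the ring body and pushed it down. I'll raise carefully and see what state the ring is in.

>>> {"op": "play_rows", "data": {"rows": [{"dx": 0, "dy": 0, "dz": -0.1, "roll": 0, "fingers": 0.4}, {"dx": 0, "dy": 0, "dz": -0.3, "roll": 0, "fingers": 0.4}, {"dx": 0, "dy": 0, "dz": -0.5, "roll": 0, "fingers": 0.4}, {"dx": 0, "dy": 0, "dz": -0.8, "roll": 0, "fingers": 0.4}, {"dx": 0, "dy": 0, "dz": 0, "roll": 0, "fingers": 0.4}, {"dx": 0, "dy": 0, "dz": 0, "roll": 0, "fingers": 0.4}]}}

```text
time: 20.98
tool_pos: [0.583, 0.0709, 0.1237]
tcp_rot: [2.338, 2.093, 0.008]
wrist_force: [-0.9, 0.2, -1.0]
width: 0.603
```

```bash
python3 look.py w14
```

```text
20.9833 [0.58299691 0.07085094 0.12372959] 83.67998083723039 [-0.92252744  0.1907761  -1.03628336]
lug [242 212  15  17 253] [0.56191444 0.07167456 0.04873112] toolx -8.1..4.0 tooly -26.4..-15.8 z [0.04724636 0.04989498]
lug [285 212  15  17 226] [0.59342204 0.06822007 0.04875316] toolx -8.4..4.0 tooly 6.0..16.4 z [0.04717449 0.04986921]
```

The ring fell back into its groove. There is time (21 s of 64), so I'll repeat the pick work and use a different finger grasp afterwards.

>>> {"op": "play_rows", "data": {"rows": [{"dx": 0, "dy": 0, "dz": -0.9, "roll": 0, "fingers": 0.4}, {"dx": 0, "dy": 0, "dz": -0.9, "roll": 0, "fingers": 0}, {"dx": 0, "dy": 0, "dz": -0.9, "roll": 0, "fingers": 0}, {"dx": 0, "dy": 0, "dz": 0, "roll": 1, "fingers": 0}, {"dx": 0, "dy": 0, "dz": 0, "roll": 0.5, "fingers": 0}, {"dx": 0.78, "dy": -0.415, "dz": 0, "roll": 0, "fingers": 0}, {"dx": 0.78, "dy": -0.415, "dz": 0, "roll": 0, "fingers": 0}, {"dx": 0.78, "dy": -0.415, "dz": 0, "roll": 0, "fingers": 0}, {"dx": 0.78, "dy": -0.415, "dz": 0, "roll": 0, "fingers": 0}, {"dx": 0.78, "dy": -0.415, "dz": 0, "roll": 0, "fingers": 0}, {"dx": 0.78, "dy": -0.415, "dz": 0, "roll": 0, "fingers": 0}, {"dx": 0, "dy": 0, "dz": 0, "roll": 0, "fingers": 0}, {"dx": 0, "dy": 0, "dz": 0, "roll": 0, "fingers": 0}, {"dx": 0, "dy": 0, "dz": 0, "roll": 0, "fingers": 0}]}}

```text
time: 22.2
tool_pos: [0.5225, 0.2745, 0.2267]
tcp_rot: [2.446, 1.971, -0.004]
wrist_force: [0.3, -0.9, -1.8]
width: 0.998
```

>>> {"op": "play_rows", "data": {"rows": [{"dx": 0.024, "dy": 0.026, "dz": 0.6, "roll": 0, "fingers": 0}, {"dx": 0, "dy": 0, "dz": 0.6, "roll": 0, "fingers": 0}, {"dx": 0, "dy": 0, "dz": 0.6, "roll": 0, "fingers": 0}, {"dx": 0, "dy": 0, "dz": 0.46, "roll": 0, "fingers": 0}, {"dx": 0, "dy": 0, "dz": 0, "roll": 0, "fingers": 1}, {"dx": 0, "dy": 0, "dz": 0, "roll": 0, "fingers": 1}, {"dx": 0, "dy": 0, "dz": 0, "roll": 0, "fingers": 1}, {"dx": 0, "dy": 0, "dz": 0, "roll": 0, "fingers": 1}, {"dx": 0, "dy": 0, "dz": 0, "roll": 0, "fingers": 1}, {"dx": 0, "dy": 0, "dz": 0, "roll": 0, "fingers": 1}, {"dx": 0, "dy": 0, "dz": 0, "roll": 0, "fingers": 1}], "grip_force": 90}}

```text
time: 23.12
tool_pos: [0.5254, 0.2761, 0.1392]
tcp_rot: [2.446, 1.97, 0.004]
wrist_force: [-0.6, -1.1, 4.4]
width: 0.197
```

>>> {"op": "play_rows", "data": {"rows": [{"dx": 0, "dy": 0, "dz": 0, "roll": 0, "fingers": 1}, {"dx": 0, "dy": 0, "dz": 0, "roll": 0, "fingers": 1}]}}

```text
time: 23.28
tool_pos: [0.5254, 0.2761, 0.1392]
tcp_rot: [2.446, 1.97, 0.004]
wrist_force: [0.1, -2.2, 6.1]
width: 0.199
```

>>> {"op": "play_rows", "data": {"rows": [{"dx": 0, "dy": 0, "dz": -0.3, "roll": 0, "fingers": 1}, {"dx": 0, "dy": 0, "dz": -0.6, "roll": 0, "fingers": 1}, {"dx": 0, "dy": 0, "dz": -0.6, "roll": 0, "fingers": 1}, {"dx": 0, "dy": 0, "dz": -0.6, "roll": 0, "fingers": 1}, {"dx": 0, "dy": 0, "dz": -0.6, "roll": 0, "fingers": 1}, {"dx": 0, "dy": 0, "dz": 0, "roll": -1, "fingers": 1}, {"dx": 0, "dy": 0, "dz": 0, "roll": -0.5, "fingers": 1}, {"dx": -0.82, "dy": 0.307, "dz": 0, "roll": 0, "fingers": 1}, {"dx": -0.82, "dy": 0.307, "dz": 0, "roll": 0, "fingers": 1}, {"dx": -0.82, "dy": 0.307, "dz": 0, "roll": 0, "fingers": 1}, {"dx": -0.82, "dy": 0.307, "dz": 0.3, "roll": 0, "fingers": 1}, {"dx": -0.82, "dy": 0.307, "dz": 0.35, "roll": 0, "fingers": 1}, {"dx": -0.82, "dy": 0.307, "dz": 0.4, "roll": 0, "fingers": 1}, {"dx": 0, "dy": 0, "dz": 0, "roll": 0, "fingers": 1}, {"dx": 0, "dy": 0, "dz": 0, "roll": 0, "fingers": 1}, {"dx": 0, "dy": 0, "dz": 0, "roll": 0, "fingers": 1}, {"dx": 0, "dy": 0, "dz": 0, "roll": 0, "fingers": 1}]}}

```text
time: 24.7
tool_pos: [0.5762, 0.073, 0.2044]
tcp_rot: [2.339, 2.097, 0.002]
wrist_force: [-0.6, 1.0, -0.7]
width: 0.205
```

```bash
python3 look.py w15
```

```text
24.7 [0.57623077 0.07304077 0.2043664 ] 83.73594156980765 [-0.57241229  0.96456411 -0.71418229]
lug [258 189  11  13 107] [0.56257757 0.07195988 0.04889619] toolx -9.4..2.3 tooly -18.5..-9.3 z [0.0476178 0.0500073]
lug [290 189  11  13 115] [0.59317919 0.0684249  0.04877597] toolx -8.6..2.3 tooly 12.7..22.8 z [0.0476197  0.04987019]
toe tx -6.6..0.9 ty -3.9..9.3 z -114.6 110
```

>>> {"op": "play_rows", "data": {"rows": [{"dx": -0.012, "dy": -0.02, "dz": 0, "roll": 0, "fingers": 1}, {"dx": 0, "dy": 0, "dz": 0.35, "roll": 0, "fingers": 1}, {"dx": 0, "dy": 0, "dz": 0.35, "roll": 0, "fingers": 1}, {"dx": 0, "dy": 0, "dz": 0.25, "roll": 0, "fingers": 1}, {"dx": 0, "dy": 0, "dz": 0.1, "roll": 0, "fingers": 1}, {"dx": 0, "dy": 0, "dz": 0.05, "roll": 0, "fingers": 1}, {"dx": 0, "dy": 0, "dz": 0, "roll": 0, "fingers": 1}, {"dx": 0, "dy": 0, "dz": 0, "roll": 0, "fingers": 1}, {"dx": 0, "dy": 0, "dz": 0, "roll": 0, "fingers": 1}]}}

```text
time: 25.5
tool_pos: [0.5759, 0.0717, 0.1605]
tcp_rot: [2.34, 2.095, 0.002]
wrist_force: [0.5, 0.8, -1.3]
width: 0.2
```

Now 2 mm to about 0.1585, then small feeling steps.

>>> {"op": "play_rows", "data": {"rows": [{"dx": 0, "dy": 0, "dz": 0.03, "roll": 0, "fingers": 1}, {"dx": 0, "dy": 0, "dz": 0.025, "roll": 0, "fingers": 1}, {"dx": 0, "dy": 0, "dz": 0, "roll": 0, "fingers": 1}, {"dx": 0, "dy": 0, "dz": 0, "roll": 0, "fingers": 1}]}}

```text
time: 25.83
tool_pos: [0.5756, 0.0716, 0.1578]
tcp_rot: [2.34, 2.095, 0.001]
wrist_force: [-0.2, -0.4, 0.0]
width: 0.195
```

>>> {"op": "play_rows", "data": {"rows": [{"dx": 0, "dy": 0, "dz": 0.015, "roll": 0, "fingers": 1}, {"dx": 0, "dy": 0, "dz": 0, "roll": 0, "fingers": 1}, {"dx": 0, "dy": 0, "dz": 0, "roll": 0, "fingers": 1}]}}

```text
time: 26.08
tool_pos: [0.5756, 0.0716, 0.1574]
tcp_rot: [2.34, 2.095, 0.001]
wrist_force: [0.3, 0.1, 2.0]
width: 0.197
```

>>> {"op": "play_rows", "data": {"rows": [{"dx": 0, "dy": 0, "dz": -0.012, "roll": 0, "fingers": 1}, {"dx": 0, "dy": 0.05, "dz": 0, "roll": 0, "fingers": 1}, {"dx": 0, "dy": 0.05, "dz": 0, "roll": 0, "fingers": 1}, {"dx": 0, "dy": 0.05, "dz": 0, "roll": 0, "fingers": 1}, {"dx": 0, "dy": 0.05, "dz": 0, "roll": 0, "fingers": 1}, {"dx": 0, "dy": 0.05, "dz": 0, "roll": 0, "fingers": 1}, {"dx": 0, "dy": 0, "dz": 0, "roll": 0, "fingers": 1}, {"dx": 0, "dy": 0, "dz": 0, "roll": 0, "fingers": 1}]}}

```text
time: 26.75
tool_pos: [0.5854, 0.0704, 0.1572]
tcp_rot: [2.34, 2.095, 0.0]
wrist_force: [-2.6, 0.5, 4.2]
width: 0.198
```

>>> {"op": "play_rows", "data": {"rows": [{"dx": 0, "dy": 0, "dz": -0.04, "roll": 0, "fingers": 1}, {"dx": 0, "dy": 0, "dz": -0.04, "roll": 0, "fingers": 1}, {"dx": 0, "dy": 0, "dz": -0.04, "roll": 0, "fingers": 1}, {"dx": 0, "dy": 0, "dz": 0, "roll": 0, "fingers": 1}, {"dx": 0, "dy": 0, "dz": -0.04, "roll": 0, "fingers": 1}, {"dx": 0, "dy": 0, "dz": -0.04, "roll": 0, "fingers": 1}, {"dx": 0, "dy": 0, "dz": -0.04, "roll": 0, "fingers": 1}, {"dx": 0, "dy": 0, "dz": 0, "roll": 0, "fingers": 1}, {"dx": 0, "dy": 0, "dz": -0.04, "roll": 0, "fingers": 1}, {"dx": 0, "dy": 0, "dz": -0.04, "roll": 0, "fingers": 1}, {"dx": 0, "dy": 0, "dz": -0.04, "roll": 0, "fingers": 1}, {"dx": 0, "dy": 0, "dz": 0, "roll": 0, "fingers": 1}, {"dx": 0, "dy": 0, "dz": -0.04, "roll": 0, "fingers": 1}, {"dx": 0, "dy": 0, "dz": -0.04, "roll": 0, "fingers": 1}, {"dx": 0, "dy": 0, "dz": -0.03, "roll": 0, "fingers": 1}, {"dx": 0, "dy": 0, "dz": 0, "roll": 0, "fingers": 1}, {"dx": 0, "dy": 0, "dz": 0, "roll": 0, "fingers": 1}]}}

```text
time: 28.17
tool_pos: [0.5851, 0.0704, 0.1759]
tcp_rot: [-2.34, -2.096, 0.0]
wrist_force: [0.7, 0.0, -3.6]
width: 0.198
```

```bash
python3 look.py w16
```

```text
28.1667 [0.58507114 0.07042885 0.17588894] 83.68678131916663 [ 0.7252401   0.00556329 -3.59514134]
lug [245 202  14  14 154] [0.56331289 0.07020845 0.06565241] toolx -10.2..2.0 tooly -27.2..-16.9 z [0.06388203 0.06704101]
lug [283 202  13  14 177] [0.59425599 0.06577849 0.06565553] toolx -10.0..1.9 tooly 4.7..15.1 z [0.06404791 0.06737546]
toe tx -12.0..1.9 ty -4.0..15.0 z -113.3 74
```

>>> {"op": "play_rows", "data": {"rows": [{"dx": 0, "dy": 0, "dz": 0.04, "roll": 0, "fingers": 1}, {"dx": 0, "dy": 0, "dz": 0.04, "roll": 0, "fingers": 1}, {"dx": 0, "dy": 0, "dz": 0.04, "roll": 0, "fingers": 1}, {"dx": 0, "dy": 0, "dz": 0.03, "roll": 0, "fingers": 1}, {"dx": 0, "dy": 0, "dz": 0, "roll": 0, "fingers": 1}, {"dx": 0, "dy": -0.06, "dz": 0, "roll": 0, "fingers": 1}, {"dx": 0, "dy": -0.06, "dz": 0, "roll": 0, "fingers": 1}, {"dx": 0, "dy": -0.06, "dz": 0, "roll": 0, "fingers": 1}, {"dx": 0, "dy": -0.05, "dz": 0, "roll": 0, "fingers": 1}, {"dx": 0, "dy": 0, "dz": 0, "roll": 0, "fingers": 1}, {"dx": 0, "dy": 0, "dz": 0, "roll": 0, "fingers": 1}, {"dx": 0, "dy": 0, "dz": -0.1, "roll": 0, "fingers": 1}, {"dx": 0, "dy": 0, "dz": -0.1, "roll": 0, "fingers": 1}, {"dx": 0, "dy": 0, "dz": 0, "roll": 0, "fingers": 1}]}}

```text
time: 29.38
tool_pos: [0.5769, 0.0715, 0.1794]
tcp_rot: [2.34, 2.095, 0.003]
wrist_force: [-0.2, 0.1, -0.8]
width: 0.202
```

```bash
python3 look.py w17
```

```text
29.3833 [0.57688637 0.07151232 0.17943006] 83.68019726669924 [-0.23903887  0.1397391  -0.84262071]
lug [255 200  13  13 140] [0.56330657 0.07066403 0.06289222] toolx -9.1..2.2 tooly -18.7..-9.0 z [0.06149949 0.06438885]
lug [292 200  12  14 158] [0.59436866 0.06642906 0.06307147] toolx -9.3..2.2 tooly 13.0..22.9 z [0.06152532 0.06485824]
toe tx -10.4..2.7 ty -14.5..15.0 z -115.0 145
```

>>> {"op": "play_rows", "data": {"rows": [{"dx": 0, "dy": 0, "dz": -0.85, "roll": 0, "fingers": 1}, {"dx": 0, "dy": 0, "dz": -0.85, "roll": 0, "fingers": 1}, {"dx": 0, "dy": 0, "dz": 0, "roll": 1, "fingers": 1}, {"dx": 0, "dy": 0, "dz": 0, "roll": 0.5, "fingers": 1}, {"dx": 0.787, "dy": -0.39, "dz": 0, "roll": 0, "fingers": 1}, {"dx": 0.787, "dy": -0.39, "dz": 0, "roll": 0, "fingers": 1}, {"dx": 0.787, "dy": -0.39, "dz": 0, "roll": 0, "fingers": 1}, {"dx": 0.787, "dy": -0.39, "dz": 0, "roll": 0, "fingers": 1}, {"dx": 0.787, "dy": -0.39, "dz": 0, "roll": 0, "fingers": 1}, {"dx": 0.787, "dy": -0.39, "dz": 0, "roll": 0, "fingers": 1}, {"dx": 0, "dy": 0, "dz": 0, "roll": 0, "fingers": 1}, {"dx": 0, "dy": 0, "dz": 0, "roll": 0, "fingers": 1}, {"dx": 0, "dy": 0, "dz": 0, "roll": 0, "fingers": 1}]}}

```text
time: 30.52
tool_pos: [0.5248, 0.2758, 0.2459]
tcp_rot: [2.446, 1.971, -0.001]
wrist_force: [0.2, -0.6, -2.5]
width: 0.199
```

>>> {"op": "play_rows", "data": {"rows": [{"dx": 0, "dy": 0, "dz": 0.5, "roll": 0, "fingers": 1}, {"dx": 0, "dy": 0, "dz": 0.5, "roll": 0, "fingers": 1}, {"dx": 0, "dy": 0, "dz": 0.5, "roll": 0, "fingers": 1}, {"dx": 0, "dy": 0, "dz": 0.5, "roll": 0, "fingers": 1}, {"dx": 0, "dy": 0, "dz": 0.3, "roll": 0, "fingers": 1}, {"dx": 0, "dy": 0, "dz": 0.2, "roll": 0, "fingers": 1}, {"dx": 0, "dy": 0, "dz": 0.1, "roll": 0, "fingers": 1}, {"dx": 0, "dy": 0, "dz": 0, "roll": 0, "fingers": 1}, {"dx": 0, "dy": 0, "dz": 0, "roll": 0, "fingers": 1}, {"dx": 0, "dy": 0, "dz": 0, "roll": 0, "fingers": 1}]}}

```text
time: 31.35
tool_pos: [0.5259, 0.2763, 0.1435]
tcp_rot: [2.447, 1.97, 0.004]
wrist_force: [-0.3, -0.1, -0.8]
width: 0.199
```

>>> {"op": "play_rows", "data": {"rows": [{"dx": 0, "dy": 0, "dz": 0.045, "roll": 0, "fingers": 1}, {"dx": 0, "dy": 0, "dz": 0.045, "roll": 0, "fingers": 1}, {"dx": 0, "dy": 0, "dz": 0.02, "roll": 0, "fingers": 1}, {"dx": 0, "dy": 0, "dz": 0, "roll": 0, "fingers": 1}, {"dx": 0, "dy": 0, "dz": 0, "roll": 0, "fingers": 1}]}}

```text
time: 31.77
tool_pos: [0.5255, 0.2764, 0.1392]
tcp_rot: [2.446, 1.97, 0.003]
wrist_force: [-1.5, -0.3, 4.8]
width: 0.197
```

>>> {"op": "play_rows", "data": {"rows": [{"dx": 0, "dy": 0, "dz": 0, "roll": 0, "fingers": 0}, {"dx": 0, "dy": 0, "dz": 0, "roll": 0, "fingers": 0}, {"dx": 0, "dy": 0, "dz": 0, "roll": 0, "fingers": 0}, {"dx": 0, "dy": 0, "dz": 0, "roll": 0, "fingers": 0}, {"dx": 0, "dy": 0, "dz": 0, "roll": 0, "fingers": 0}, {"dx": 0, "dy": 0, "dz": -0.6, "roll": 0, "fingers": 0}, {"dx": 0, "dy": 0, "dz": -0.9, "roll": 0, "fingers": 0}, {"dx": 0, "dy": 0, "dz": -0.9, "roll": 0, "fingers": 0}, {"dx": 0, "dy": 0, "dz": 0, "roll": 0, "fingers": 0}]}}

```text
time: 32.52
tool_pos: [0.5291, 0.278, 0.2425]
tcp_rot: [2.444, 1.968, 0.021]
wrist_force: [1.6, 0.3, 2.2]
width: 0.998
```

Run:
```python
from h import *
s=bot.read_state(); print(s["time"],s["tool_pos"],s["width"])
c=cam("wrist"); W=pts(c); o=mask(c,(7,150,120),(20,255,255))
m=o&(W[...,2]>.176); p=W[m]; print("handle",len(p),np.nanmax(W[...,2][o]),cv2.minAreaRect((p[:,:2]*1000).astype(np.float32)))
col=(W[...,2]>.102)&(W[...,2]<.108)&(np.hypot(W[...,0]-.522,W[...,1]-.276)<.03)&~o
print("collar",col.sum(),cv2.minAreaRect((W[col][:,:2]*1000).astype(np.float32)))
```

```text
32.5167 [0.52905335 0.27801513 0.24245051] 0.9984816522994553
handle 178 0.18354155314898454 ((524.1328125, 274.44244384765625), (18.304826736450195, 17.31509017944336), 77.37714385986328)
collar 476 ((524.0457763671875, 274.2137451171875), (29.807714462280273, 29.752565383911133), 77.53175354003906)
```

>>> {"op": "play_rows", "data": {"rows": [{"dx": -0.794, "dy": 0.42, "dz": 0, "roll": 0, "fingers": 0}, {"dx": -0.794, "dy": 0.42, "dz": 0, "roll": 0, "fingers": 0}, {"dx": -0.794, "dy": 0.42, "dz": 0, "roll": 0, "fingers": 0}, {"dx": -0.794, "dy": 0.42, "dz": 0, "roll": 0, "fingers": 0.69}, {"dx": -0.794, "dy": 0.42, "dz": 0, "roll": 0, "fingers": 0.69}, {"dx": -0.794, "dy": 0.42, "dz": 0, "roll": 0, "fingers": 0.69}, {"dx": 0, "dy": 0, "dz": 0, "roll": 1, "fingers": 0.69}, {"dx": 0, "dy": 0, "dz": 0, "roll": 1, "fingers": 0.69}, {"dx": 0, "dy": 0, "dz": 0, "roll": 1, "fingers": 0.69}, {"dx": 0, "dy": 0, "dz": 0, "roll": 1, "fingers": 0.69}, {"dx": 0, "dy": 0, "dz": 0, "roll": 1, "fingers": 0.69}, {"dx": 0, "dy": 0, "dz": 0, "roll": 1, "fingers": 0.69}, {"dx": 0, "dy": 0, "dz": 0, "roll": 1, "fingers": 0.69}, {"dx": 0, "dy": 0, "dz": 0, "roll": 1, "fingers": 0.69}, {"dx": 0, "dy": 0, "dz": 0, "roll": 1, "fingers": 0.69}, {"dx": 0, "dy": 0, "dz": 0, "roll": 1, "fingers": 0.69}]}}

```text
time: 33.9
tool_pos: [0.5819, 0.0682, 0.2321]
tcp_rot: [-2.974, -1.009, 0.003]
wrist_force: [-0.7, -0.0, 0.2]
width: 0.311
```

>>> {"op": "play_rows", "data": {"rows": [{"dx": 0, "dy": 0, "dz": 0.28, "roll": 1, "fingers": 0.69}, {"dx": 0, "dy": 0, "dz": 0.28, "roll": 1, "fingers": 0.69}, {"dx": 0, "dy": 0, "dz": 0.28, "roll": 1, "fingers": 0.69}, {"dx": 0, "dy": 0, "dz": 0.28, "roll": 1, "fingers": 0.69}, {"dx": 0, "dy": 0, "dz": 0.28, "roll": 1, "fingers": 0.69}, {"dx": 0, "dy": 0, "dz": 0.28, "roll": 1, "fingers": 0.69}, {"dx": 0, "dy": 0, "dz": 0.28, "roll": 1, "fingers": 0.69}, {"dx": 0, "dy": 0, "dz": 0.28, "roll": 1, "fingers": 0.69}, {"dx": 0, "dy": 0, "dz": 0.28, "roll": 1, "fingers": 0.69}, {"dx": 0, "dy": 0, "dz": 0.28, "roll": 1, "fingers": 0.69}, {"dx": 0, "dy": 0, "dz": 0, "roll": 1, "fingers": 0.69}, {"dx": 0, "dy": 0, "dz": 0, "roll": 0, "fingers": 0.69}, {"dx": 0, "dy": 0, "dz": 0, "roll": 0, "fingers": 0.69}, {"dx": 0, "dy": 0, "dz": 0, "roll": 0, "fingers": 0.69}]}}

```text
time: 35.07
tool_pos: [0.5827, 0.0683, 0.1215]
tcp_rot: [-3.137, 0.17, 0.0]
wrist_force: [-0.3, 0.5, 0.2]
width: 0.313
```

```bash
python3 look.py w18
python3 - <<'E'
from h import *
w=load("pics/w18.npz"); W=pts(w); s=bot.read_state(); t=s["tool_pos"]; print(s["width"])
r=s["tcp_rot"]; p=2*np.arctan2(r[1],r[0]); X=np.array([np.cos(p),np.sin(p)]);Y=np.array([X[1],-X[0]])
q=W-t; ax=q[...,:2]@X*1e3; ay=q[...,:2]@Y*1e3; z=q[...,2]*1e3
for sgn in (-1,1):
    m=(abs(ax)<16)&(ay*sgn>3)&(ay*sgn<40)&(z>-15)&(z<40)
    for lo in range(-8,16,4):
        k=m&(z>=lo)&(z<lo+4)
        if k.sum(): print(sgn,lo,k.sum(),"ty",ay[k].min().round(1),ay[k].max().round(1),"tx",ax[k].min().round(1),ax[k].max().round(1))
E
```

```text
35.0667 [0.58266666 0.06831846 0.12149034] 353.7803485988126 [-0.31851001  0.45934589  0.21605981]
lug [269 201  19  16 268] [0.59460873 0.06598057 0.06299174] toolx 6.7..17.8 tooly -4.7..7.6 z [0.06142908 0.06427673]
lug [269 243  18  16 272] [0.56328205 0.06897953 0.06266644] toolx -25.3..-14.3 tooly -4.2..7.3 z [0.06089117 0.0644272 ]
lug [403 342  17  18  29] [0.58507627 0.02688857 0.1888901 ] toolx 5.8..7.7 tooly 39.7..42.2 z [0.18549419 0.19116236]
0.30891011636095855
-1 -4 2 ty -12.7 -12.7 tx -5.1 -4.7
-1 0 32 ty -17.0 -12.6 tx -11.3 9.9
-1 4 92 ty -24.6 -12.6 tx -11.4 10.4
-1 8 121 ty -26.3 -12.6 tx -11.4 10.5
-1 12 145 ty -26.3 -12.6 tx -11.8 10.8
1 -4 4 ty 13.8 13.9 tx -9.1 -4.5
1 0 32 ty 13.7 20.1 tx -10.9 9.9
1 4 86 ty 13.7 25.8 tx -11.9 10.7
1 8 127 ty 13.7 27.2 tx -10.9 10.6
1 12 150 ty 13.7 27.3 tx -11.8 10.8
```

View pics/w18.png

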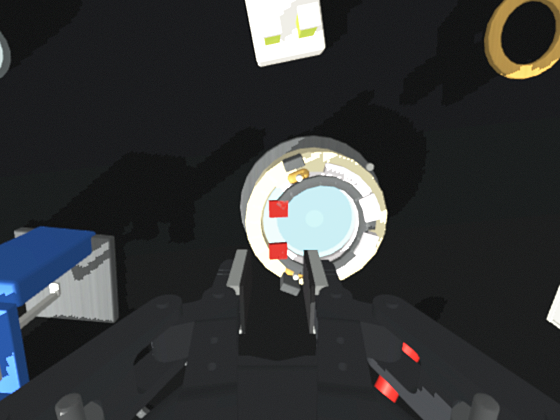

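The picture shows the lugs at (278,209) and (278,250), with the fingers parallel and narrow. I'll shift so the pads take end_b across x, clear of the ring body.

>>> {"op": "play_rows", "data": {"rows": [{"dx": 0.116, "dy": 0.022, "dz": 0.2, "roll": 0, "fingers": 0.69}, {"dx": 0, "dy": 0, "dz": 0.4, "roll": 0, "fingers": 0.69}, {"dx": 0, "dy": 0, "dz": 0.4, "roll": 0, "fingers": 0.69}, {"dx": 0, "dy": 0, "dz": 0.2, "roll": 0, "fingers": 0.69}, {"dx": 0, "dy": 0, "dz": 0, "roll": 0, "fingers": 0.69}, {"dx": 0, "dy": 0, "dz": 0, "roll": 0, "fingers": 0.69}, {"dx": 0, "dy": 0, "dz": 0, "roll": 0, "fingers": 0.69}]}}

```text
time: 35.7
tool_pos: [0.5879, 0.067, 0.0743]
tcp_rot: [-3.137, 0.173, -0.002]
wrist_force: [-0.1, 0.4, -0.2]
width: 0.311
```

```bash
python3 look.py w19
```

```text
35.7 [0.58789562 0.06695203 0.07431126] 353.69397487851114 [-0.05299758  0.37253483 -0.15156126]
lug [266 233  23  21 395] [0.5939544  0.06646365 0.06301548] toolx 1.3..12.5 tooly -5.2..6.8 z [0.06138117 0.06426825]
lug [266 283  23  22 386] [0.56454153 0.06989905 0.06273311] toolx -30.5..-19.2 tooly -5.5..6.5 z [0.06070816 0.0642921 ]
```

>>> {"op": "play_rows", "data": {"rows": [{"dx": -0.02, "dy": 0.005, "dz": 0.2, "roll": 0, "fingers": 0.69}, {"dx": 0, "dy": 0, "dz": 0.2, "roll": 0, "fingers": 0.69}, {"dx": 0, "dy": 0, "dz": 0.15, "roll": 0, "fingers": 0.69}, {"dx": 0, "dy": 0, "dz": 0, "roll": 0, "fingers": 0.69}, {"dx": 0, "dy": 0, "dz": 0, "roll": 0, "fingers": 0.69}]}}

```text
time: 36.17
tool_pos: [0.5855, 0.0667, 0.0506]
tcp_rot: [3.137, -0.173, -0.003]
wrist_force: [-0.6, -0.2, -0.1]
width: 0.31
```

```bash
python3 look.py w20
```

```text
36.1667 [0.58548417 0.06674629 0.05061433] 353.6847446443632 [-0.62662669 -0.18023333 -0.11026907]
lug [263 246  28  26 608] [0.59495871 0.06574803 0.06276375] toolx 3.6..14.8 tooly -5.7..6.4 z [0.0612911  0.06426526]
lug [264 303  26  26 585] [0.56390707 0.06897022 0.06252332] toolx -28.6..-17.0 tooly -5.7..6.3 z [0.06033054 0.06413992]
```

>>> {"op": "play_rows", "data": {"rows": [{"dx": 0, "dy": 0, "dz": 0, "roll": 0, "fingers": 1}, {"dx": 0, "dy": 0, "dz": 0, "roll": 0, "fingers": 1}, {"dx": 0, "dy": 0, "dz": 0, "roll": 0, "fingers": 1}, {"dx": 0, "dy": 0, "dz": 0, "roll": 0, "fingers": 1}, {"dx": 0, "dy": 0, "dz": 0, "roll": 0, "fingers": 1}], "grip_force": 25}}

```text
time: 36.63
tool_pos: [0.5866, 0.067, 0.052]
tcp_rot: [-3.137, 0.173, -0.001]
wrist_force: [-0.1, 1.6, 0.3]
width: 0.133
```

```bash
python3 look.py w21
```

```text
36.6333 [0.58664846 0.06695984 0.05196953] 353.68164793885074 [-0.10225969  1.61559467  0.26983945]
lug [263 247  26  26 455] [0.59389794 0.06696569 0.06309546] toolx 2.6..13.8 tooly -5.3..6.0 z [0.06174405 0.06448384]
lug [264 303  26  26 486] [0.5651836  0.06984513 0.06288643] toolx -29.0..-11.4 tooly -5.8..6.4 z [0.06009624 0.06454147]
```

>>> {"op": "play_rows", "data": {"rows": [{"dx": 0, "dy": -0.05, "dz": -0.01, "roll": 0, "fingers": 1}, {"dx": 0, "dy": -0.05, "dz": -0.01, "roll": 0, "fingers": 1}, {"dx": 0, "dy": -0.05, "dz": -0.01, "roll": 0, "fingers": 1}, {"dx": 0, "dy": 0, "dz": 0, "roll": 0, "fingers": 1}, {"dx": 0, "dy": 0, "dz": 0, "roll": 0, "fingers": 1}]}}

```text
time: 37.1
tool_pos: [0.5874, 0.0732, 0.0533]
tcp_rot: [-3.136, 0.173, -0.001]
wrist_force: [0.0, 0.4, 2.7]
width: 0.134
```

>>> {"op": "play_rows", "data": {"rows": [{"dx": 0, "dy": -0.05, "dz": -0.01, "roll": 0, "fingers": 1}, {"dx": 0, "dy": -0.05, "dz": -0.01, "roll": 0, "fingers": 1}, {"dx": 0, "dy": -0.05, "dz": -0.01, "roll": 0, "fingers": 1}, {"dx": 0, "dy": 0, "dz": 0, "roll": 0, "fingers": 1}, {"dx": 0, "dy": 0, "dz": 0, "roll": 0, "fingers": 1}]}}

```text
time: 37.52
tool_pos: [0.588, 0.0793, 0.0543]
tcp_rot: [-3.136, 0.173, -0.001]
wrist_force: [-0.5, 1.5, 2.4]
width: 0.132
```

```bash
python3 look.py w22
```

```text
37.5167 [0.58797846 0.07928612 0.05426271] 353.6903611658532 [-0.53247706  1.53530721  2.4072464 ]
lug [265 247  27  26 553] [0.59630895 0.07791149 0.06526012] toolx 2.5..13.8 tooly -4.9..6.5 z [0.06382425 0.06661548]
lug [264 303  27  27 507] [0.56626132 0.08139508 0.06516636] toolx -29.1..-11.2 tooly -5.2..6.4 z [0.0628667  0.06682539]
```

>>> {"op": "play_rows", "data": {"rows": [{"dx": 0, "dy": -0.05, "dz": -0.03, "roll": 0, "fingers": 1}, {"dx": 0, "dy": -0.03, "dz": -0.05, "roll": 0, "fingers": 1}, {"dx": 0, "dy": 0, "dz": -0.08, "roll": 0, "fingers": 1}, {"dx": 0, "dy": 0, "dz": -0.1, "roll": 0, "fingers": 1}, {"dx": 0, "dy": 0, "dz": 0, "roll": 0, "fingers": 1}, {"dx": 0, "dy": 0, "dz": 0, "roll": 0, "fingers": 1}]}}

```text
time: 38.07
tool_pos: [0.5882, 0.082, 0.0648]
tcp_rot: [-3.137, 0.173, -0.001]
wrist_force: [-0.3, -0.0, -0.6]
width: 0.129
```

>>> {"op": "play_rows", "data": {"rows": [{"dx": 0, "dy": 0, "dz": -0.3, "roll": 0, "fingers": 1}, {"dx": 0, "dy": 0, "dz": -0.6, "roll": 0, "fingers": 1}, {"dx": 0, "dy": 0, "dz": -0.8, "roll": 0, "fingers": 1}, {"dx": 0, "dy": 0, "dz": -0.4, "roll": 0, "fingers": 1}, {"dx": 0, "dy": 0, "dz": 0, "roll": 0, "fingers": 1}, {"dx": 0, "dy": 0, "dz": 0, "roll": 0, "fingers": 1}]}}

```text
time: 38.57
tool_pos: [0.5892, 0.082, 0.1505]
tcp_rot: [-3.136, 0.173, -0.006]
wrist_force: [0.1, -0.0, -0.7]
width: 0.13
```

Run:
```python
from h import *
s=bot.read_state(); r=s["tcp_rot"]; t=s["tool_pos"]; psi=2*np.arctan2(r[1],r[0])%(2*np.pi); print(s["time"],t,np.degrees(psi),s["wrist_force"],s["width"])
w=cam("wrist"); W=pts(w)
X=np.array([np.cos(psi),np.sin(psi)]);Y=np.array([X[1],-X[0]])
q=W-t; ax=q[...,:2]@X*1e3; ay=q[...,:2]@Y*1e3; z=q[...,2]*1e3
m=(abs(z)<35)&(ay>16)&(ay<95)&(ax>-55)&(ax<55)
print(m.sum())
for lo in range(10,95,10):
    k=m&(ay>=lo)&(ay<lo+10)
    if k.sum(): print(lo,k.sum(),"tx",ax[k].min().round(1),ax[k].max().round(1),"z",np.percentile(z[k],[5,50,95]).round(1))
cv2.imwrite("pics/w23.png",w["pixels"][:,:,::-1])
```

```text
38.5667 [0.5891819  0.08203718 0.15045813] 353.68064301467837 [ 0.10073535 -0.03039538 -0.68642723] 0.12964427201046394
2766
10 369 tx 5.4 28.4 z [ 5.7 12.  28.9]
20 356 tx 21.5 30.3 z [2.8 5.9 7.3]
30 322 tx 22.0 30.0 z [1.3 3.7 5.2]
40 304 tx 15.7 28.8 z [-0.3  1.4  2.7]
50 531 tx -23.5 24.0 z [-5.6 -1.5  0.5]
60 797 tx -25.9 14.8 z [-5.3 -3.3 -2. ]
70 87 tx -12.8 -3.9 z [-7.6 -5.2 -4.1]
```

View pics/w23.png

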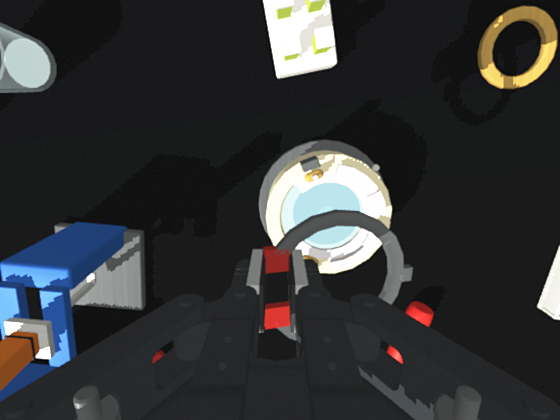

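The ring is held by end_b, clear of the head, and tilted about 0.2 rad. Carrying it to the tray.

>>> {"op": "play_rows", "data": {"rows": [{"dx": -0.07, "dy": 0.45, "dz": 0, "roll": 0, "fingers": 1}, {"dx": -0.149, "dy": 0.929, "dz": 0, "roll": 0, "fingers": 1}, {"dx": -0.149, "dy": 0.929, "dz": 0, "roll": 0, "fingers": 1}, {"dx": -0.149, "dy": 0.929, "dz": 0, "roll": 0, "fingers": 1}, {"dx": -0.149, "dy": 0.929, "dz": 0, "roll": 0, "fingers": 1}, {"dx": -0.149, "dy": 0.929, "dz": 0, "roll": 0, "fingers": 1}, {"dx": -0.149, "dy": 0.929, "dz": 0, "roll": 0, "fingers": 1}, {"dx": -0.149, "dy": 0.929, "dz": 0, "roll": 0, "fingers": 1}, {"dx": -0.149, "dy": 0.929, "dz": 0, "roll": 0, "fingers": 1}, {"dx": -0.07, "dy": 0.45, "dz": 0, "roll": 0, "fingers": 1}, {"dx": 0, "dy": 0, "dz": 0, "roll": 0, "fingers": 1}, {"dx": 0, "dy": 0, "dz": 0, "roll": 0, "fingers": 1}, {"dx": 0, "dy": 0, "dz": 0, "roll": 0, "fingers": 1}]}}

```text
time: 39.7
tool_pos: [0.4975, -0.2424, 0.1469]
tcp_rot: [-3.135, 0.174, 0.004]
wrist_force: [0.4, 0.3, -1.8]
width: 0.13
```

>>> {"op": "play_rows", "data": {"rows": [{"dx": 0, "dy": 0, "dz": 0.8, "roll": 0, "fingers": 1}, {"dx": 0, "dy": 0, "dz": 0.8, "roll": 0, "fingers": 1}, {"dx": 0, "dy": 0, "dz": 0.7, "roll": 0, "fingers": 1}, {"dx": 0, "dy": 0, "dz": 0.5, "roll": 0, "fingers": 1}, {"dx": 0, "dy": 0, "dz": 0.3, "roll": 0, "fingers": 1}, {"dx": 0, "dy": 0, "dz": 0, "roll": 0, "fingers": 1}, {"dx": 0, "dy": 0, "dz": 0, "roll": 0, "fingers": 1}, {"dx": 0, "dy": 0, "dz": 0, "roll": 0, "fingers": 1}]}}

```text
time: 40.37
tool_pos: [0.4998, -0.2435, 0.0258]
tcp_rot: [3.136, -0.172, 0.003]
wrist_force: [0.0, -0.5, -1.3]
width: 0.132
```

>>> {"op": "play_rows", "data": {"rows": [{"dx": 0, "dy": 0, "dz": 0.08, "roll": 0, "fingers": 1}, {"dx": 0, "dy": 0, "dz": 0.08, "roll": 0, "fingers": 1}, {"dx": 0, "dy": 0, "dz": 0.06, "roll": 0, "fingers": 1}, {"dx": 0, "dy": 0, "dz": 0, "roll": 0, "fingers": 1}, {"dx": 0, "dy": 0, "dz": 0, "roll": 0, "fingers": 1}]}}

```text
time: 40.78
tool_pos: [0.4983, -0.2435, 0.0157]
tcp_rot: [-3.137, 0.173, 0.0]
wrist_force: [-0.0, 0.6, -1.0]
width: 0.133
```

>>> {"op": "play_rows", "data": {"rows": [{"dx": 0, "dy": 0, "dz": 0.06, "roll": 0, "fingers": 1}, {"dx": 0, "dy": 0, "dz": 0.05, "roll": 0, "fingers": 1}, {"dx": 0, "dy": 0, "dz": 0.04, "roll": 0, "fingers": 1}, {"dx": 0, "dy": 0, "dz": 0, "roll": 0, "fingers": 1}, {"dx": 0, "dy": 0, "dz": 0, "roll": 0, "fingers": 1}]}}

```text
time: 41.2
tool_pos: [0.4985, -0.2435, 0.0096]
tcp_rot: [-3.137, 0.173, -0.0]
wrist_force: [-0.2, -0.5, 0.7]
width: 0.125
```

>>> {"op": "play_rows", "data": {"rows": [{"dx": 0, "dy": 0, "dz": 0.04, "roll": 0, "fingers": 1}, {"dx": 0, "dy": 0, "dz": 0, "roll": 0, "fingers": 1}, {"dx": 0, "dy": 0, "dz": 0, "roll": 0, "fingers": 0.65}, {"dx": 0, "dy": 0, "dz": 0, "roll": 0, "fingers": 0.65}, {"dx": 0, "dy": 0, "dz": 0, "roll": 0, "fingers": 0.65}, {"dx": 0, "dy": 0, "dz": 0, "roll": 0, "fingers": 0.65}, {"dx": 0, "dy": 0, "dz": -0.1, "roll": 0, "fingers": 0.65}, {"dx": 0, "dy": 0, "dz": -0.3, "roll": 0, "fingers": 0.65}, {"dx": 0, "dy": 0, "dz": -0.8, "roll": 0, "fingers": 0.65}, {"dx": 0, "dy": 0, "dz": -0.8, "roll": 0, "fingers": 0.65}, {"dx": 0, "dy": 0, "dz": -0.8, "roll": 0, "fingers": 0.65}, {"dx": 0, "dy": 0, "dz": -0.8, "roll": 0, "fingers": 0.65}, {"dx": 0, "dy": 0, "dz": 0, "roll": 0, "fingers": 0.65}, {"dx": 0, "dy": 0, "dz": 0, "roll": 0, "fingers": 0.65}]}}

```text
time: 42.37
tool_pos: [0.5006, -0.2447, 0.1563]
tcp_rot: [3.134, -0.173, 0.011]
wrist_force: [-0.1, -0.4, 0.3]
width: 0.35
```

Run:
```python
from h import *
s=bot.read_state(); print(s["time"],s["tool_pos"])
w=cam("wrist"); W=pts(w); t=cam("scene")
red=(mask(w,(0,150,80),(6,255,255))|mask(w,(174,150,80),(180,255,255)))&(abs(W[...,0]-.488)<.07)&(abs(W[...,1]+.2745)<.07)&(W[...,2]<.05)
n,l,st,ce=cv2.connectedComponentsWithStats(red.astype('uint8'))
for i in range(1,n):
    if st[i,4]>10: print(st[i],np.nanmedian(W[l==i],0))
dk=(w["pixels"].max(-1)<110)&(np.hypot(W[...,0]-.488,W[...,1]+.2745)<.06)&(W[...,2]<.04)
p=W[dk]; print(len(p),np.percentile(p[:,2],[2,50,98]),cv2.minAreaRect((p[:,:2]*1e3).astype(np.float32)))
u,v=map(int,proj(t,[.55,.0,.03])); a=cv2.resize(w["pixels"],(400,400)); cv2.imwrite("pics/fin.png",np.hstack([a,cv2.resize(t["pixels"][130:330,100:440],(400,400))])[:,:,::-1])
```

```text
42.3667 [ 0.50062091 -0.24469335  0.15630369]
[269 184  12  11 117] [ 0.50583893 -0.24335596  0.007865  ]
[269 215  12  11 110] [ 0.47556393 -0.23972928  0.00779492]
1106 [0.00386964 0.00775957 0.00932883] ((487.29718017578125, -272.54150390625), (74.3751220703125, 74.97563171386719), 54.05591583251953)
```

View pics/fin.png

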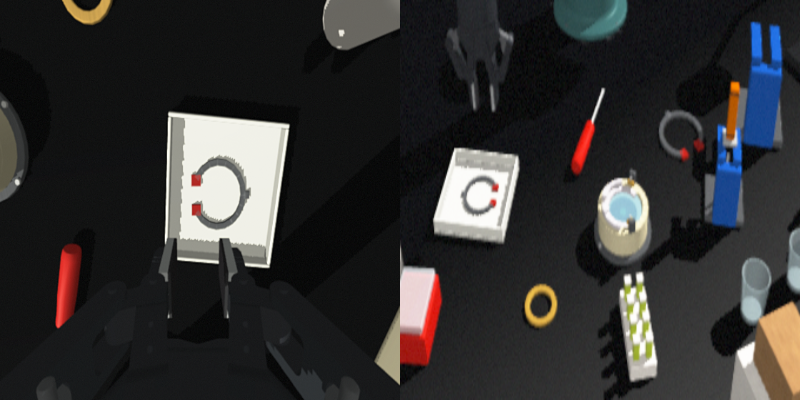

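The ring lies flat in the tray: its top is at 8 mm, and both lugs and the body are level. The pick is in its stand, the glass is intact, the other things are undisturbed, and the gripper is clear. Handing in.

```bash
python3 -c "
from workcell import bot
print(bot.finish_job())"
```

```text
the job is handed in; nothing more can be done
None
```

The ring is out of the head and lying flat in the white tray, and the pick is back in its stand. I handed the job in at about 42.4 s of the 64 s allowed.

**Lifting the ring:** I took the pick, felt the glass at about 2–4 N, worked the toe under end_b and raised the ring until it stayed up about 14 mm on both rollers. The highest upward-lift reading I took was about 4 N, but I only read forces at the end of each move, so brief peaks could have been higher. I then returned the pick.

**What went wrong:** My first finger grasp, across the outside of both lugs, overlapped the ring body. It pushed the ring off the rollers and back into its groove. The readings before and after that descent were about 1 N. I took the pick again and repeated the lift; this time the glass contact read about 3–6 N against its 12 N limit. I put the pick back, gripped end_b from inside and outside the ring, drew the ring about 14 mm towards the head's +x, and lifted it out.

**Last checks:**
- **Ring:** both lugs and the body are level, with the top at about 8 mm, which is flat on the tray floor. It sits about 2 mm off the tray centre.
- **Pick:** it was measured upright and seated in its stand just after release, about 2 mm from where it first hung. The final picture still shows it there.
- **Rest of the scene:** the glass looks intact. The things visible in the last picture look unmoved; I did not measure them. The arm is clear of everything.

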